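# Refill the sugar caddy with the scoop and slide its lid home

### The job

Refill the oak sugar caddy for tea: slide its marble lid clear of the well and use the scoop to bring every sugar lump from the red tin into the well. Finish with the scoop laid back flat on the middle of its blue rest, and the lid slid back across the caddy's top until it drops level into its seat. Keep your fingers off the sugar, never lift the lid, and leave the teapot, tea carton and cup alone.

Things in the scene. Friction and masses are not known exactly. Their poses are not given: they have to be found in the camera images.
- caddy: oak sugar caddy, a solid block 160 (its x) by 300 (its y) by 60 mm tall, fixed to the table; origin under its middle. Its top is flat at 60 mm except for the round sugar well near its -y end (see seat); the rest of the top, towards its +y end, is the landing where the lid is slid aside
- seat (a point): centre of the lid's seat in the caddy, at caddy x 0, y -70 mm, 54 mm above the table; axes as the caddy's. The seat is a round pocket 134 mm wide and 6 mm deep in the caddy's top; inside it lies the sugar well, 96 mm wide, whose floor is 48 mm below this point
- lid: flat round lid of marble, 130 mm across, 10 mm thick, about 0.36 kg, no knob, loose, lying on the caddy's top; origin in the middle of its underside. It is too wide to grip and is slid by pushing at its edge. It often starts partly over the well. On the caddy's top its origin is 60 mm above the table; seated it drops to 54 mm and stands 4 mm proud of the top
- scoop: steel scoop with a beech handle, 0.15 kg; origin under the middle of its flat pan, x towards the lip, z up. Pan from x -40 to +40 mm, 54 mm wide, underside at z 0, sharp lip at x +40, open top; side walls 20 to 24 mm high end (sloped) 18 mm behind the lip; back wall 24 mm high. Lumps slide on the steel at about 20 degrees
- grip (a point): place to grip the scoop's handle, at (-73, 0, 83) mm in the scoop's frame, axes as the scoop's. The handle is a flat-sided bar 14 mm thick (y) and 16 mm deep that rises backwards from the pan's back, (-40, 0, 20), to (-83, 0, 102) mm; grip it across y
- rest: blue ceramic scoop rest, a flat slab 170 (x) by 120 (y) by 6 mm, fixed; origin under its middle. The scoop starts lying on it
- tin: red biscuit tin without its lid, 190 (its x) by 210 (its y) by 45 mm tall, walls and floor 3 mm, fixed; origin under its middle. The lumps start in the half towards its -x wall, the far half is empty
- lump1: white sugar lump, a 20 mm cube with 3 mm bevelled edges, 10 g, origin at its centre; starts on the tin's floor. Three to five lumps are there, the others absent
- lump2: white sugar lump, a 20 mm cube with 3 mm bevelled edges, 10 g, origin at its centre; starts on the tin's floor. Three to five lumps are there, the others absent
- lump3: white sugar lump, a 20 mm cube with 3 mm bevelled edges, 10 g, origin at its centre; starts on the tin's floor. Three to five lumps are there, the others absent
- lump4: white sugar lump, a 20 mm cube with 3 mm bevelled edges, 10 g, origin at its centre; starts on the tin's floor. Three to five lumps are there, the others absent
- lump5: white sugar lump, a 20 mm cube with 3 mm bevelled edges, 10 g, origin at its centre; starts on the tin's floor. Three to five lumps are there, the others absent
- teapot: mauve teapot, about 145 mm across and 120 mm tall, spout on its -y side, handle on its +y side; origin under its middle; a bystander
- tea_carton: dark red tea carton 70 by 75 by 125 mm; origin under its middle; a bystander
- cup: white cup of tea on its saucer (one piece), saucer 130 mm across, 66 mm tall; origin under its middle; a bystander
Mind the look-alikes: they are no part of the job. Leave any green or orange look-alike of the scoop alone.

How it is judged (in metres and radians):
On the way:
1. every sugar lump lies in the well (horizontal distance between each of lump1, lump2, lump3, lump4, lump5 and seat below 0.052 m and z of each of lump1, lump2, lump3, lump4, lump5 in the frame of seat below -0.006 m), for 0.2 s.
At the end, for the whole second after the job is handed in: every lump present is in the well (within 52 mm of its centre, 6 mm or more below the seat); the scoop lies level on its rest (within 60 mm of its middle, tilt under 10 degrees); the lid has dropped into its seat (centred within 6 mm, at most 3 mm high, level); all at rest (all of step 1 and horizontal distance between scoop and rest below 0.06 m and z of scoop in the frame of rest below 0.016 m and angle between scoop's own z axis and vertical below 0.17 rad and horizontal distance between lid and seat below 0.006 m and z of lid in the frame of seat below 0.003 m and angle between lid's own z axis and vertical below 0.04 rad and linear speed of each of lid, scoop below 0.02 m/s); the robot touches nothing.
It fails at once if the fingers touch the sugar (contact force between any of lump1, lump2, lump3, lump4, lump5 and the fingers above 0.3 N).
It fails at once if the lid is lifted more than 30 mm off the caddy's top (z of lid in the frame of seat above 0.036 m).
It fails at once if the teapot, tea carton or cup is moved more than 30 mm (distance of any of teapot, tea_carton, cup from where it was at the start of the episode above 0.03 m).
Of lump1, lump2, lump3, lump4, lump5 only 3 to 5 are there at a start; the rules pass over those that are not, and their reading is None.
At some moment in a run one of lid, scoop may be knocked a few centimetres aside while the robot is not near it.
It also fails if it takes over 210 s, if anything falls off the work surface, if the arm or the gripper's body presses on something with over 40 N, if the wrist force passes 120 N, or if a joint passes its speed limit or range.

### The arm

A 7-joint arm with a two-finger parallel gripper is mounted at the origin on the work surface. World frame = base frame: x ahead of the robot, y to its left, z up, the work surface at z = 0. Lengths are in mm, angles in rad, forces in N, time in s.
With the tool pointing down it reaches from about 350 to 900 mm from the base axis. Payload 19.9 kg.
Tool frame: the origin (TCP) lies at the very end of the fingers, on their centre line; the grasp point (between the pads) lies arm.grasp_offset behind it (arm.grasp_offset is the distance from the TCP to the grasp point, in mm); z points along the fingers, x is the direction in which the jaws open and shut, and the axes are right-handed (so a half turn about z gives the same grasp; the last joint's range is limited). The gripper opens to 94 mm and grips with 3 to 60 N. Pads are 16 mm wide; open, the fingers measure 119 mm over their backs; the gripper's body (75 mm by 177 mm) begins 78 mm behind the grasp point.
Start: joints at [1.109, 0.417, -0.01, 1.614, 0.005, 1.111, -0.053], TCP at [255.298, -570.457, 205.425] pointing down, gripper open.
Joint ranges: [-2.81, 2.81], [-0.39, 2.02], [-1.27, 1.25], [0.06, 2.57], [-1.19, 4.33], [0.19, 2], [-2.82, 2.82]. Speed limits (rad/s): [1.89, 1.89, 2.39, 2.39, 3.01, 3.01, 3.01].

### API

Orientations are given as [roll, pitch, yaw] about the fixed x, y, z axes, in that order (R = Rz(yaw) Ry(pitch) Rx(roll)).
In Python, from bench import get_obs, imaging, arm gives the robot as it stands. The module is installed in compiled form; this text tells all that it offers.
- The arm moves only by the shell command python3 -m creep 'ROWS' [OPENING] [FORCE]. ROWS is a JSON object of lists of equal length, an entry for each row: "linear": the shift along the tool's x, y, z in cm, a list of three; "twist": the turn about the tool's z in degrees. A call has 1 to 5 rows; each row is the pose to reach, as a shift and turn from the pose commanded when the call began, along the tool's axes at that moment; what a row does not reach only later rows make up. A row lasts 1/10 s, in which the tool goes at most 50 mm and 8.59 degrees, less where a joint would pass 70% of its speed; a pose out of reach is approached as far as the arm can. A call with a gripper value outside its range is refused whole. OPENING is the finger opening in cm, from 0 to 9.4, set as the call begins (- or left out, the last holds). The fingers move at their own pace and stop on an object; FORCE is the grip in N (left out, the last holds). Time passes only in rows, so rows that repeat a pose let the fingers close. It gives the time, the measured TCP pose, the force and the opening at its end, in the units of the state.
- get_obs(): the state, without advancing time (a new reading comes with each control period).
- imaging.get_image(name): name is "scene" or "top" or "wrist"; returns the picture (480x640x3 uint8, blue, green, red); there is no depth.
- imaging.camera_info(name): a dict with "mtx" (3x3 intrinsics, pixels), "world_to_cam" (4x4, takes a point from world to camera coordinates). Camera axes: x right, y down, z forward; pixel columns grow to the right and rows downward; lengths in mm; the calibration is good to about 2 mm. A picture is of the moment at which its call begins: read the wrist's pose just before it. camera_info takes no time and is no camera call; for the wrist camera it gives the pose at the moment of the call.
- arm.sign_off(): hands the job in, once; it reports no verdict.
The state is a dict: "clock": time; "joints": joint angles; "qd": joint speeds; "tau": joint torques, N m; "eef_pos": TCP position; "eef_rot": TCP orientation; "wrist_force": force on the tool from outside, world axes, zero at the start; "wrist_torque": the same for the moment, N m; "width": finger opening in mm.
Only numpy, scipy, OpenCV 4.12 (cv2) and the standard library are available. Lean on these libraries where they do the work, as an engineer would, in place of code of your own. Each camera call takes 0.05 s, during which the arm holds its last target. There are 200 camera calls.

## Working session

There is one attempt and no reset: what is moved stays moved. The work goes in short steps, Python scripts to look and compute and a shell command to move; the robot and the scene stay as the last step left them, time stands still between calls to the robot, and variables do not carry over. Pictures are saved under pics/ and viewed, about 12 in all and at most 16, crops included, and the job is handed in when it is done.

```bash
mkdir -p pics; cat > h.py <<'E'
import numpy as np, cv2, sys
from bench import get_obs, imaging, arm
def info(n):
    c=imaging.camera_info(n); return np.array(c["mtx"]),np.array(c["world_to_cam"])
def ray(px,z,K,T):
    """pixels Nx2 -> world points on plane z"""
    px=np.atleast_2d(px).astype(float); R=T[:3,:3];t=T[:3,3]; o=-R.T@t
    d=np.c_[px,np.ones(len(px))]@np.linalg.inv(K).T@R
    return o+d*((z-o[2])/d[:,2])[:,None]
def proj(P,K,T):
    P=np.atleast_2d(P); q=(P@T[:3,:3].T+T[:3,3])@K.T; return q[:,:2]/q[:,2:]
def mask(im,lo,hi):
    return cv2.inRange(cv2.cvtColor(im,cv2.COLOR_BGR2HSV),lo,hi)
E
python3 - <<'E'
from h import *
for n in ["scene","top"]:
    im=imaging.get_image(n); cv2.imwrite(f"pics/{n}0.png",im); K,T=info(n); print(n,K.tolist(),(-T[:3,:3].T@T[:3,3]).round())
    print(T.round(3).tolist())
s=get_obs(); print(s["clock"],s["eef_pos"],s["eef_rot"],s["width"],arm.grasp_offset)
E
```

```text
scene [[533.8997740371473, 0.0, 313.1639167480306], [0.0, 533.8997740371473, 238.0744166410948], [0.0, 0.0, 1.0]] [1337. -453.  783.]
[[0.353, 0.935, 0.013, -58.52], [0.602, -0.217, -0.768, -301.962], [-0.716, 0.279, -0.64, 1584.795], [0.0, 0.0, 0.0, 1.0]]
top [[600.6647771054506, 0.0, 312.3893741567863], [0.0, 600.6647771054506, 240.15244884107568], [0.0, 0.0, 1.0]] [ 213. -137. 1629.]
[[-0.014, -1.0, 0.005, -141.535], [-0.977, 0.013, -0.212, 555.985], [0.212, -0.008, -0.977, 1545.24], [0.0, 0.0, 0.0, 1.0]]
0.1 [ 255.15678418 -570.15722799  204.8859647 ] [ 3.14152686e+00  1.10096267e-03 -1.14999394e+00] 93.97813353599858 18.8
```

View pics/top0.png

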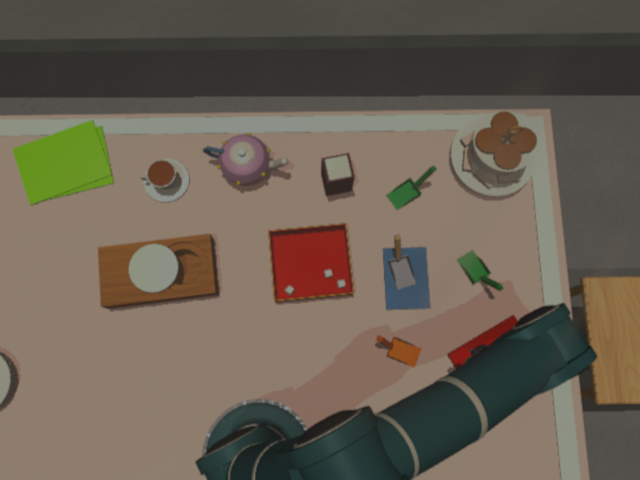

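View pics/scene0.png

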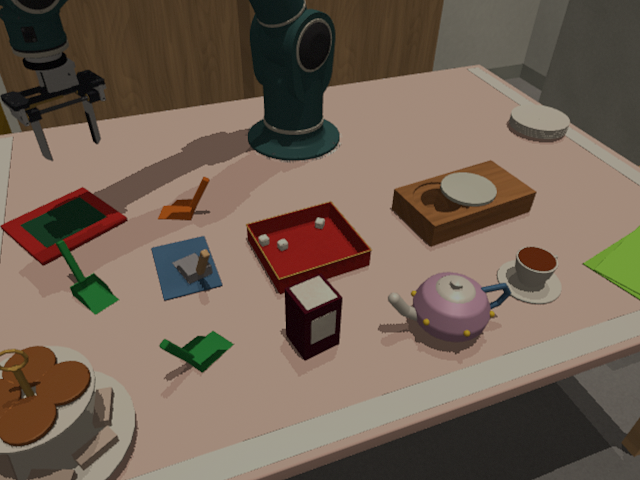

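```bash
python3 - <<'E'
from h import *
im=cv2.imread("pics/top0.png"); K,T=info("top")
hsv=cv2.cvtColor(im,cv2.COLOR_BGR2HSV)
def big(m,box):
    x0,y0,x1,y1=box; k=np.zeros_like(m); k[y0:y1,x0:x1]=m[y0:y1,x0:x1]
    cs,_=cv2.findContours(k,cv2.RETR_EXTERNAL,cv2.CHAIN_APPROX_NONE); return sorted(cs,key=cv2.contourArea)[::-1]
def rect(c,z):
    p=cv2.convexHull(c).reshape(-1,2); w=ray(p,z,K,T)[:,:2].astype(np.float32)
    return cv2.minAreaRect(w)
for p in [(402,272),(385,290),(398,245),(290,289),(154,268),(110,285),(185,255),(310,260),(250,160),(338,180)]: print(p,hsv[p[1],p[0]])
tin=cv2.inRange(hsv,(0,150,60),(12,255,255))|cv2.inRange(hsv,(168,150,60),(180,255,255))
print("tin",rect(big(tin,(255,210,365,310))[0],45))
cad=cv2.inRange(hsv,(5,90,20),(20,255,200)); print("caddy",rect(big(cad,(90,225,225,315))[0],60))
blue=cv2.inRange(hsv,(95,80,30),(125,255,255)); print("rest",rect(big(blue,(375,235,440,320))[0],6))
lid=cv2.inRange(hsv,(0,0,120),(180,75,255)); c=big(lid,(120,235,190,300))[0]
print("lid",cv2.minEnclosingCircle(ray(c.reshape(-1,2),70,K,T)[:,:2].astype(np.float32)))
lum=cv2.inRange(hsv,(0,0,120),(180,90,255))
for c in big(lum,(270,225,352,302)):
    if cv2.contourArea(c)<15: continue
    m=cv2.moments(c); print("lump",m['m10']/m['m00'],m['m01']/m['m00'],ray([m['m10']/m['m00'],m['m01']/m['m00']],18,K,T).round())
cr=im[215:315,90:440]; cv2.imwrite("pics/crop1.png",cv2.resize(im[220:320,255:445],None,fx=4,fy=4,interpolation=cv2.INTER_CUBIC))
for n,p,z in [("steel scoop pan",(402,273),5),("handle end",(398,237),102)]: print(n,ray(p,z,K,T))
E
```

```text
(402, 272) [ 13  16 110]
(385, 290) [120  14  90]
(398, 245) [ 16 117  94]
(290, 289) [ 42  18 145]
(154, 268) [ 41  25 145]
(110, 285) [ 14 159 109]
(185, 255) [ 14 156 106]
(310, 260) [  2 208 136]
(250, 160) [ 19  43 124]
(338, 180) [ 0 91 70]
tin ((498.2320251464844, -142.92034912109375), (191.2352752685547, 208.6180419921875), 4.675112247467041)
caddy ((477.522216796875, 262.2591857910156), (167.52398681640625, 306.5997619628906), 6.452266216278076)
rest ((457.5160217285156, -402.9619445800781), (163.07643127441406, 113.59200286865234), 0.8542306423187256)
lid ((484.4792785644531, 271.59295654296875), 64.60549926757812)
lump 283.83935742971886 226.35140562248992 [[603. -71.  18.]]
lump 349.7083333333333 236.16666666666666 [[ 573. -252.   18.]]
lump 271.0424836601307 289.8300653594771 [[428. -36.  18.]]
lump 340.55172413793105 300.0344827586207 [[ 397. -223.   18.]]
lump 327.95767195767195 272.3703703703703 [[ 473. -191.   18.]]
lump 340.9569892473118 282.7096774193548 [[ 444. -225.   18.]]
lump 289.2677595628415 288.9398907103825 [[429. -85.  18.]]
steel scoop pan [[ 470.66802609 -393.5297441     5.        ]]
handle end [[ 550.2502687  -372.14914477  102.        ]]
```

View pics/crop1.png

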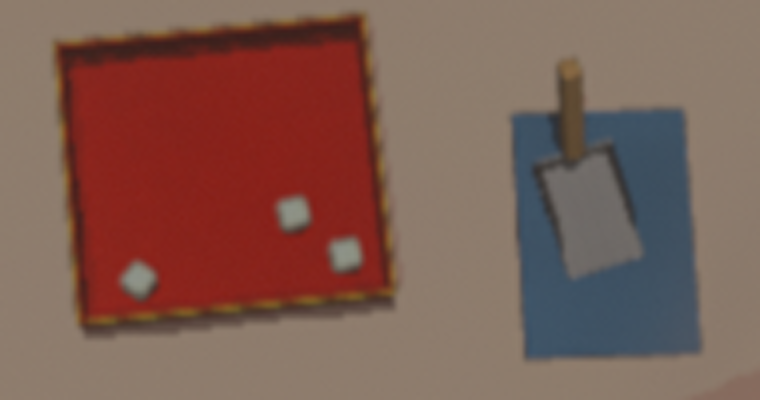

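```bash
cat > d.py <<'E'
from h import *
def shift(x,y,z,yaw=None):
    s=get_obs(); p=np.array(s["eef_pos"]); r=s["eef_rot"]; c=np.degrees(r[2]); a=r[2]
    R=np.array([[np.cos(a),np.sin(a),0],[np.sin(a),-np.cos(a),0],[0,0,-1]])
    v=R.T@(np.array([x,y,z])-p)/10
    t=0 if yaw is None else -((yaw-c+90)%180-90)
    print("at",p.round(1),"yaw",c.round(1),"f",np.round(s["wrist_force"],1),"w",round(s["width"],1),"t",round(s["clock"],1),"-> cm",v.round(2),"twist",round(t,1))
if __name__=="__main__": shift(*map(float,sys.argv[1:]))
E
python3 d.py 493.2 194.1 200 6.45
```

```text
at [ 255.2 -570.2  204.9] yaw -65.9 f [ 0.2 -0.8  0.9] w 94.0 t 0.1 -> cm [-60.03 -52.95   0.49] twist -72.3
```

```bash

python3 -m creep '{"linear":[[-15,-13.2,0.1],[-15,-13.2,0.1],[-15,-13.2,0.1],[-15,-13.2,0.1],[-15,-13.2,0.1]],"twist":[0,0,0,0,0]}' 6.0 20
python3 -m creep '{"linear":[[-15,-13.2,0.1],[-15,-13.2,0.1],[-15,-13.2,0.1],[-15,-13.2,0.1],[-15,-13.2,0.1]],"twist":[0,0,0,0,0]}'
python3 -m creep '{"linear":[[-15,-13.2,0.1],[-15,-13.2,0.1],[-15,-13.2,0.1],[-15,-13.2,0.1],[-15,-13.2,0.1]],"twist":[0,0,0,0,0]}'
python3 -m creep '{"linear":[[-15,-13.2,0.1],[-15,-13.2,0.1],[-15,-13.2,0.1],[-15,-13.2,0.1],[-15,-13.2,0.1]],"twist":[0,0,0,0,0]}'
python3 -m creep '{"linear":[[0,0,0],[0,0,0],[0,0,0],[0,0,0],[0,0,0]],"twist":[-8.5,-17,-25.5,-34,-42]}'
python3 -m creep '{"linear":[[0,0,0],[0,0,0],[0,0,0],[0,0,0],[0,0,0]],"twist":[-8.5,-17,-25.5,-30.3,-30.3]}'
python3 d.py 493.2 194.1 64 6.45
python3 - <<'E'
from h import *
for n in ["wrist"]:
    K,T=info(n); im=imaging.get_image(n); cv2.imwrite("pics/w1.png",im); np.savez("pics/w1.npz",K=K,T=T)
E
```

```text
clock: 0.6
eef_pos: [316.6, -374.4, 204.6]
eef_rot: [-3.141, 0.001, -1.144]
wrist_force: [-0.4, -1.0, 1.0]
width: 60.7
clock: 1.1
eef_pos: [375.1, -184.0, 203.6]
eef_rot: [-3.141, 0.0, -1.143]
wrist_force: [-1.1, -1.7, -0.3]
width: 59.7
clock: 1.6
eef_pos: [434.1, 7.1, 202.6]
eef_rot: [-3.14, 0.001, -1.143]
wrist_force: [-0.4, -1.5, -0.2]
width: 60.0
clock: 2.1
eef_pos: [492.4, 198.4, 201.1]
eef_rot: [-3.141, 0.003, -1.144]
wrist_force: [-1.3, -1.5, -0.7]
width: 60.1
clock: 2.6
eef_pos: [492.4, 191.8, 201.2]
eef_rot: [3.141, 0.0, -0.412]
wrist_force: [0.1, -1.0, 0.1]
width: 60.3
clock: 3.1
eef_pos: [492.4, 191.8, 201.1]
eef_rot: [3.142, 0.001, 0.112]
wrist_force: [-0.2, -0.6, -0.2]
width: 60.0
at [492.4 191.8 201.1] yaw 6.4 f [-0.2 -0.6 -0.2] w 60.0 t 3.1 -> cm [ 0.11 -0.22 13.71] twist -0.0
```

View pics/w1.png

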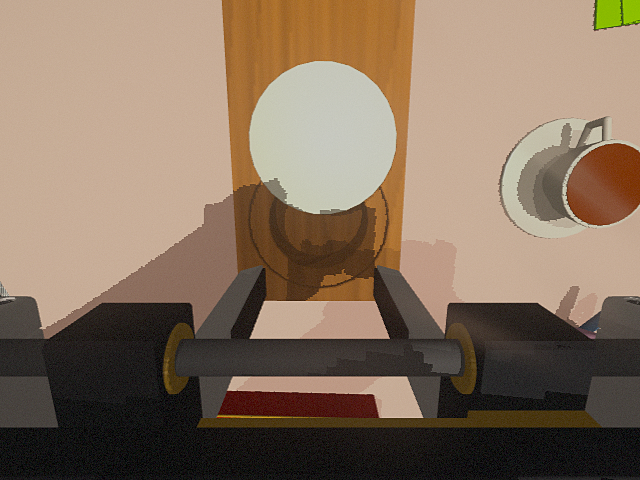

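```bash
python3 - <<'E'
from h import *
d=np.load("pics/w1.npz");K,T=d["K"],d["T"]; im=cv2.imread("pics/w1.png")
hsv=cv2.cvtColor(im,cv2.COLOR_BGR2HSV)
m=cv2.inRange(hsv,(0,0,150),(180,60,255)); m[:, :225]=0; m[:,420:]=0; m[260:]=0
c=max(cv2.findContours(m,cv2.RETR_EXTERNAL,cv2.CHAIN_APPROX_NONE)[0],key=cv2.contourArea)
print("lid",cv2.minEnclosingCircle(ray(c.reshape(-1,2),70,K,T)[:,:2].astype(np.float32)))
# seat rim points by eye at z60
w=ray([(248,217),(389,217),(319,287),(270,268),(368,268)],60,K,T)[:,:2]
A=np.c_[2*w,np.ones(len(w))]; s=np.linalg.lstsq(A,(w**2).sum(1),rcond=None)[0]; print("seat",s[:2],np.sqrt(s[2]+s[0]**2+s[1]**2))
for row in (30,):  # caddy side edges near the landing
    print("edges",ray([(222,row),(414,row),(224,100),(412,100),(238,290),(399,290)],60,K,T).round(1))
print("wristcam",(-T[:3,:3].T@T[:3,3]).round(1))
E
python3 d.py 493.2 194.1 64 6.45
```

```text
lid ((487.45318603515625, 271.94085693359375), 64.3765640258789)
seat [492.36223695 199.01144562] 67.12576482826985
edges [[393.6 352.1  60. ]
 [553.8 370.   60. ]
 [397.8 297.2  60. ]
 [561.8 315.5  60. ]
 [419.9 120.4  60. ]
 [580.  138.4  60. ]]
wristcam [486.5 259.6 379.9]
at [492.4 192.  201.2] yaw 6.2 f [-0.9 -0.6 -0.2] w 59.8 t 3.1 -> cm [ 0.11 -0.2  13.72] twist -0.2
```

```bash

python3 -m creep '{"linear":[[0.3,-0.2,5],[0.3,-0.2,10],[0.3,-0.2,13],[0.3,-0.2,13.7],[0.3,-0.2,13.7]],"twist":[0,0,0,0,0]}'
python3 -m creep '{"linear":[[0,-1,0],[0,-2,0],[0,-3,0],[0,-4,0],[0,-5,0]],"twist":[0,0,0,0,0]}'
python3 -m creep '{"linear":[[0,-0.8,0],[0,-1.6,0],[0,-2.4,0],[0,-3,0],[0,-3.3,0]],"twist":[0,0,0,0,0]}'
python3 -m creep '{"linear":[[0,0.5,0],[0,2,0],[0,3,-5],[0,4,-10],[0,4,-13]],"twist":[0,0,0,0,0]}'
python3 - <<'E'
from h import *
K,T=info("wrist"); im=imaging.get_image("wrist"); cv2.imwrite("pics/w2.png",im); np.savez("pics/w2.npz",K=K,T=T)
hsv=cv2.cvtColor(im,cv2.COLOR_BGR2HSV)
m=cv2.inRange(hsv,(0,0,150),(180,60,255)); m[:, :225]=0; m[:,420:]=0; m[260:]=0
c=max(cv2.findContours(m,cv2.RETR_EXTERNAL,cv2.CHAIN_APPROX_NONE)[0],key=cv2.contourArea)
print("lid",cv2.minEnclosingCircle(ray(c.reshape(-1,2),70,K,T)[:,:2].astype(np.float32)))
E
python3 d.py 550 -372 200 -73
```

```text
clock: 3.65
eef_pos: [494.7, 195.1, 64.4]
eef_rot: [3.142, 0.001, 0.11]
wrist_force: [0.4, 0.9, 0.4]
width: 59.9
clock: 4.15
eef_pos: [489.5, 245.8, 64.9]
eef_rot: [3.141, -0.001, 0.112]
wrist_force: [0.4, -4.2, 3.7]
width: 60.3
clock: 4.65
eef_pos: [485.4, 278.4, 64.4]
eef_rot: [-3.141, 0.0, 0.112]
wrist_force: [0.2, -4.9, 4.1]
width: 60.1
clock: 5.15
eef_pos: [490.9, 235.8, 197.1]
eef_rot: [3.142, -0.002, 0.11]
wrist_force: [0.8, 0.3, 0.1]
width: 60.0
lid ((479.6201477050781, 343.7515869140625), 64.29808807373047)
at [492.2 237.3 201.1] yaw 6.3 f [1.8 2.8 8. ] w 59.9 t 5.2 -> cm [-0.95 61.2   0.11] twist 79.3
```

View pics/w2.png

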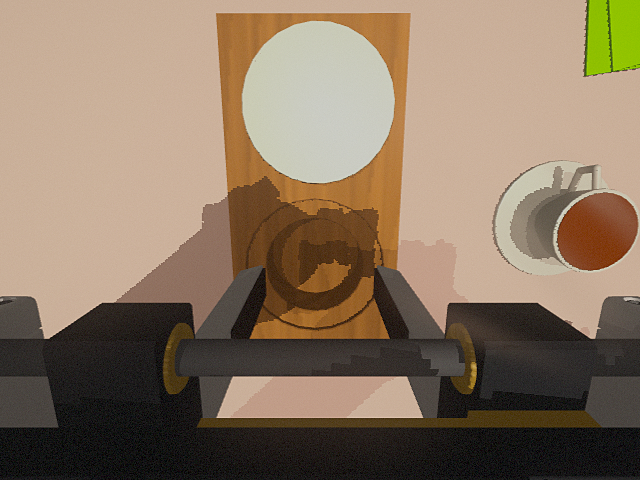

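```bash

python3 -m creep '{"linear":[[-0.4,15.3,0],[-0.4,15.3,0],[-0.4,15.3,0],[-0.4,15.3,0],[-0.4,15.3,0]],"twist":[0,0,0,0,0]}' 9.0 20
python3 -m creep '{"linear":[[-0.4,15.3,0],[-0.4,15.3,0],[-0.4,15.3,0],[-0.4,15.3,0],[-0.4,15.3,0]],"twist":[0,0,0,0,0]}'
python3 -m creep '{"linear":[[-0.4,15.3,0],[-0.4,15.3,0],[-0.4,15.3,0],[-0.4,15.3,0],[-0.4,15.3,0]],"twist":[0,0,0,0,0]}'
python3 -m creep '{"linear":[[-0.4,15.3,0],[-0.4,15.3,0],[-0.4,15.3,0],[-0.4,15.3,0],[-0.4,15.3,0]],"twist":[0,0,0,0,0]}'
python3 -m creep '{"linear":[[0,0,0],[0,0,0],[0,0,0],[0,0,0],[0,0,0]],"twist":[-8.5,-17,-25.5,-34,-42]}'
python3 -m creep '{"linear":[[0,0,0],[0,0,0],[0,0,0],[0,0,0],[0,0,0]],"twist":[-8.5,-17,-25.5,-34,-42]}'
python3 -m creep '{"linear":[[0,0,0],[0,0,0],[0,0,0],[0,0,0],[0,0,0]],"twist":[-8.5,-16.5,-16.5,-16.5,-16.5]}'
python3 - <<'E'
from h import *
K,T=info("wrist"); im=imaging.get_image("wrist"); cv2.imwrite("pics/w3.png",im); np.savez("pics/w3.npz",K=K,T=T)
E
python3 d.py 541 -373 200 107
```

```text
clock: 5.7
eef_pos: [503.2, 83.0, 194.2]
eef_rot: [3.141, 0.0, 0.108]
wrist_force: [0.7, 1.4, -0.4]
width: 89.7
clock: 6.2
eef_pos: [516.2, -67.2, 194.2]
eef_rot: [-3.141, 0.0, 0.111]
wrist_force: [-0.2, 1.0, 0.3]
width: 89.9
clock: 6.7
eef_pos: [529.8, -218.3, 194.2]
eef_rot: [-3.14, -0.0, 0.113]
wrist_force: [0.8, 1.3, -0.3]
width: 89.9
clock: 7.2
eef_pos: [543.6, -370.1, 194.1]
eef_rot: [-3.14, -0.0, 0.114]
wrist_force: [-0.3, 0.6, 0.2]
width: 89.8
clock: 7.7
eef_pos: [544.0, -368.3, 195.1]
eef_rot: [3.141, -0.001, 0.856]
wrist_force: [0.0, 0.5, 0.3]
width: 89.9
clock: 8.2
eef_pos: [543.9, -368.4, 195.2]
eef_rot: [3.141, -0.0, 1.589]
wrist_force: [-0.4, -0.4, -0.6]
width: 90.2
clock: 8.7
eef_pos: [543.0, -370.9, 194.8]
eef_rot: [3.141, 0.0, 1.864]
wrist_force: [-0.3, -0.6, 0.6]
width: 89.7
at [ 542.9 -371.2  194.7] yaw 106.8 f [-0.5 -1.1 -0.1] w 89.6 t 8.8 -> cm [-0.12 -0.23 -0.53] twist -0.2
```

View pics/w3.png

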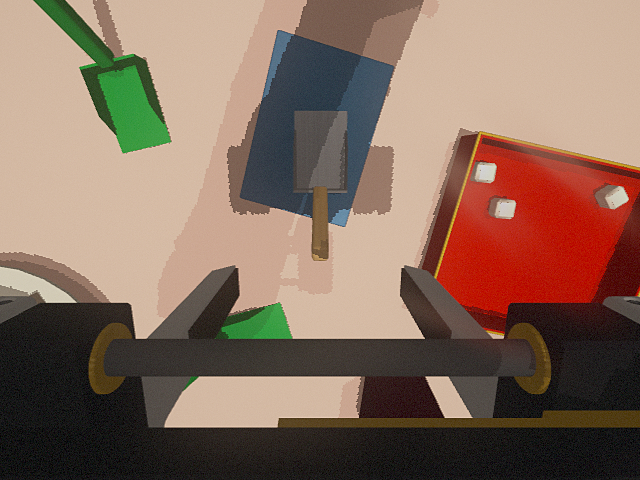

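```bash
python3 - <<'E'
from h import *
d=np.load("pics/w3.npz");K,T=d["K"],d["T"]; im=cv2.imread("pics/w3.png")
hsv=cv2.cvtColor(im,cv2.COLOR_BGR2HSV)
lip=ray([(294,111),(347,111)],7,K,T); print("lip",lip.round(1))
e=ray([(312.5,252),(327.5,252)],102,K,T); print("handle end",e.round(1))
r=ray([(278,30),(394,67),(348,227),(240,198)],6,K,T); print("rest",r.round(1).tolist(),r.mean(0))
m=cv2.inRange(hsv,(95,60,20),(125,255,255)); m[260:]=0
c=max(cv2.findContours(m,cv2.RETR_EXTERNAL,cv2.CHAIN_APPROX_NONE)[0],key=cv2.contourArea)
print(cv2.minAreaRect(ray(cv2.convexHull(c).reshape(-1,2),6,K,T)[:,:2].astype(np.float32)))
print("pan ends", ray([(320.5,111)],7,K,T).round(1), "cam",(-T[:3,:3].T@T[:3,3]).round(1))
print("tin corner", ray([(480,132)],45,K,T).round(1))
for u in [(484,174),(503,210),(611,199)]: print("lump",ray(u,18,K,T).round(1))
hm=cv2.inRange(hsv,(8,80,30),(22,255,255)); hm[:185]=0;hm[265:]=0;hm[:,:290]=0;hm[:,345:]=0
ys,xs=np.nonzero(hm); print("handle mask",xs.min(),xs.max(),ys.min(),ys.max(), [ (y,xs[ys==y].mean().round(1)) for y in (195,215,235,250)])
E
```

```text
lip [[ 444.7 -428.     7. ]
 [ 429.3 -376.6    7. ]]
handle end [[ 555.1 -373.7  102. ]
 [ 551.5 -361.8  102. ]]
rest [[378.1, -462.9, 6.0], [376.7, -344.7, 6.0], [543.3, -338.6, 6.0], [546.5, -459.7, 6.0]] [ 461.1470268  -401.46647379    6.        ]
((460.80987548828125, -403.019287109375), (168.31349182128906, 118.00061798095703), 0.9442838430404663)
pan ends [[ 437.  -402.3    7. ]] cam [ 479.5 -390.2  373.6]
tin corner [[ 416.6 -255.2   45. ]]
lump [[ 448.3 -224.    18. ]]
lump [[ 476.9 -190.2   18. ]]
lump [[433.8 -87.3  18. ]]
handle mask 293 328 186 260 [(195, np.float64(319.5)), (215, np.float64(320.0)), (235, np.float64(320.0)), (250, np.float64(319.5))]
```

```bash

python3 -m creep '{"linear":[[0,0.2,4],[0,0.2,8],[0,0.2,11],[0,0.2,12.5],[0,0.2,12.5]],"twist":[0,0,0,0,0]}' 5 40
python3 d.py 544.5 -370.3 70 106.6
python3 -m creep '{"linear":[[0,0,0],[0,0,0],[0,0,0],[0,0,0],[0,0,0]],"twist":[0,0,0,0,0]}' 0.5 40
python3 -m creep '{"linear":[[0,0,0],[0,0,0],[0,0,0],[0,0,0],[0,0,0]],"twist":[0,0,0,0,0]}' 
python3 -m creep '{"linear":[[0,0,-1],[0,0,-2],[0,0,-4],[0,0,-6],[0,0,-8]],"twist":[0,0,0,0,0]}'
python3 d.py 544.5 -370.3 70 106.6
python3 - <<'E'
from h import *
K,T=info("wrist"); im=imaging.get_image("wrist"); cv2.imwrite("pics/w4.png",im); np.savez("pics/w4.npz",K=K,T=T)
K,T=info("scene"); im2=imaging.get_image("scene"); cv2.imwrite("pics/s4.png",im2); np.savez("pics/s4.npz",K=K,T=T)
c=cv2.resize(im2[130:330,100:400],(600,400),interpolation=cv2.INTER_CUBIC)
cv2.imwrite("pics/v4.png",np.vstack([cv2.resize(im[:280],(600,262)),c[:330]]))
E
```

```text
clock: 9.25
eef_pos: [543.9, -370.8, 68.1]
eef_rot: [-3.14, -0.002, 1.865]
wrist_force: [-0.0, -0.4, 0.3]
width: 53.5
at [ 543.9 -370.8   68.1] yaw 106.9 f [-0.  -0.4  0.3] w 53.5 t 9.2 -> cm [ 0.03  0.07 -0.19] twist 0.3
clock: 9.75
eef_pos: [544.5, -371.5, 69.8]
eef_rot: [3.141, 0.0, 1.866]
wrist_force: [-0.5, 3.7, 3.2]
width: 13.7
clock: 10.25
eef_pos: [544.6, -371.5, 69.8]
eef_rot: [3.141, 0.0, 1.866]
wrist_force: [-0.1, 1.1, 5.5]
width: 13.7
clock: 10.75
eef_pos: [544.7, -371.4, 151.9]
eef_rot: [3.141, 0.001, 1.866]
wrist_force: [0.4, 0.0, -2.4]
width: 13.9
at [ 544.7 -371.4  151.9] yaw 106.9 f [ 0.4  0.  -2.4] w 13.9 t 10.8 -> cm [0.11 0.02 8.19] twist 0.3
```

View pics/v4.png

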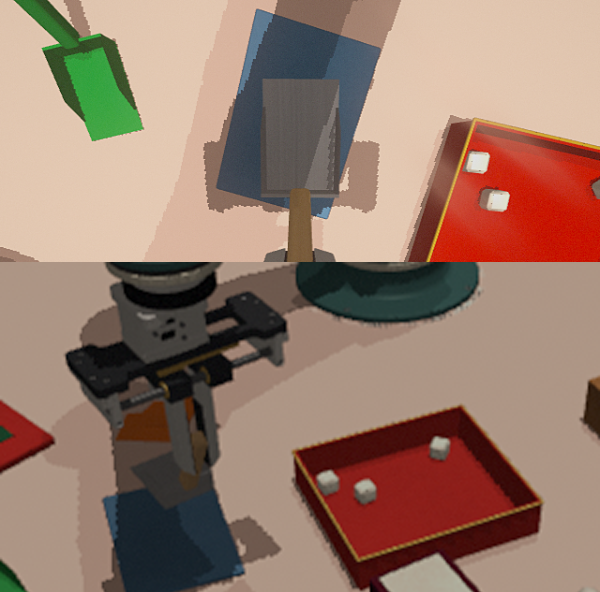

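```bash
python3 d.py 605.2 -168.5 152 94.7; python3 - <<'E'
from h import *
d=np.load("pics/w4.npz");K,T=d["K"],d["T"]
u=np.array([-np.cos(np.radians(16.75)),-np.sin(np.radians(16.75)),0]); g=np.array([544.7,-371.4,88.5])
print("pred lip px if level",proj(g+112*u,K,T).round(1))
im=cv2.imread("pics/w4.png"); g=cv2.cvtColor(im,cv2.COLOR_BGR2GRAY).astype(int)
print(g[60:110:2,310])
K,T=info("top"); print("carton base px->",ray((338,190),0,K,T).round(),ray((339,167),125,K,T).round())
E
```

```text
at [ 545.9 -371.9  153.5] yaw 106.9 f [ 0.7 -0.4 -1.6] w 13.6 t 10.8 -> cm [17.74 11.59  0.15] twist 12.2
pred lip px if level [[320.6  84.5]]
[67 67 66 69 69 60 63 63 65 59 64 60 83 89 89 88 89 90 86 92 91 87 88 82
 92]
carton base px-> [[ 711. -224.    0.]] [[ 736. -222.  125.]]
```

```bash

python3 -m creep '{"linear":[[4.5,3,0],[9,6,0],[13,8.5,0],[16.5,10.7,0],[17.7,11.6,0]],"twist":[0,0,0,0,0]}' - 60
python3 -m creep '{"linear":[[0,0,0],[0,0,0],[0,0,0],[0,0,0],[0,0,0]],"twist":[6,12.2,12.2,12.2,12.2]}'
python3 d.py 605.2 -168.5 66.5 94.7
python3 - <<'E'
from h import *
K,T=info("wrist"); im=imaging.get_image("wrist"); cv2.imwrite("pics/w5.png",im); np.savez("pics/w5.npz",K=K,T=T)
E
```

```text
clock: 11.35
eef_pos: [604.8, -162.6, 150.3]
eef_rot: [3.14, -0.001, 1.872]
wrist_force: [-0.3, 0.1, -1.4]
width: 13.5
clock: 11.85
eef_pos: [603.8, -168.7, 149.4]
eef_rot: [-3.141, -0.0, 1.655]
wrist_force: [-0.4, 1.0, -2.1]
width: 13.7
at [ 603.8 -168.7  149.4] yaw 94.8 f [-0.4  1.  -2.1] w 13.7 t 11.8 -> cm [0.01 0.14 8.29] twist 0.1
```

View pics/w5.png

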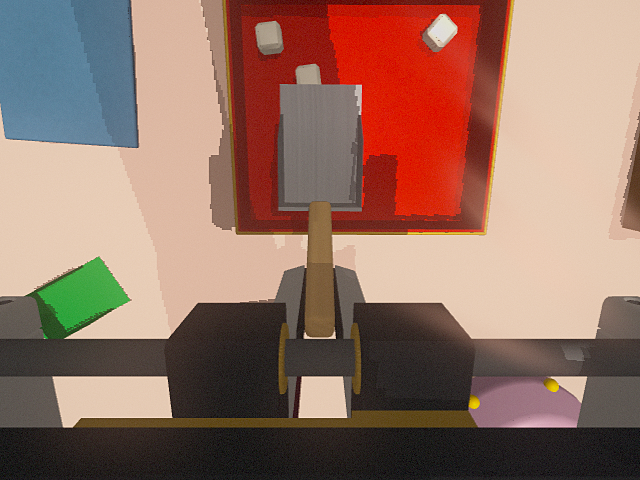

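```bash
python3 - <<'E'
from h import *
d=np.load("pics/w5.npz");K,T=d["K"],d["T"]
a=np.radians(4.7); c=np.array([502.7,-142.8]); R=np.array([[np.cos(a),-np.sin(a)],[np.sin(a),np.cos(a)]])
def tin(px,z): w=ray(px,z,K,T); return ((w[:,:2]-c)@R).round(1).tolist()
print("rim corners",tin([(236,234),(487,234),(226,20),(511,20)],45))
print("A top face left/right/top",tin([(297,70),(320,70),(308,65)],23))
print("B top",tin([(256,22),(282,22),(258,53),(284,53),(270,38)],18), "C",tin([(440,32)],18))
z=150-63.8
print("lip",tin([(280,85),(362,85)],z+1),"tcp",((np.array([603.8,-168.7])-c)@R).round(1))
E
```

```text
rim corners [[97.1, -105.2], [96.7, 108.3], [-65.1, -103.6], [-65.4, 107.0]]
A top face left/right/top [[-36.2, -52.9], [-36.2, -34.0], [-40.0, -43.8]]
B top [[-73.0, -85.9], [-73.0, -64.9], [-50.2, -85.2], [-50.2, -63.8], [-61.3, -75.0]] C [[-65.9, 63.8]]
lip [[-12.7, -60.2], [-12.8, -6.5]] tcp [ 98.6 -34.1]
```

```bash

python3 -m creep '{"linear":[[0,0,3],[0,0,6],[0,0,7.5],[0,0,8.1],[0,0,8.3]],"twist":[0,0,0,0,0]}'
python3 -m creep '{"linear":[[0,-0.5,0.05],[0,-1.5,0.05],[0,-2.5,0.05],[0,-3.5,0.05],[0,-4.5,0.05]],"twist":[0,0,0,0,0]}'
python3 -m creep '{"linear":[[0,-1,0],[0,-1.8,0],[0,-2.4,0],[0,-2.9,0],[0,-3.1,0]],"twist":[0,0,0,0,0]}'
python3 d.py 605.2 -168.5 66.5 94.7
python3 - <<'E'
from h import *
K,T=info("wrist"); im=imaging.get_image("wrist"); cv2.imwrite("pics/w6.png",im); np.savez("pics/w6.npz",K=K,T=T)
E
```

```text
clock: 12.4
eef_pos: [604.2, -168.2, 66.8]
eef_rot: [3.141, -0.0, 1.653]
wrist_force: [-2.4, 0.0, 5.9]
width: 14.1
clock: 12.9
eef_pos: [558.8, -172.4, 66.9]
eef_rot: [3.14, 0.001, 1.653]
wrist_force: [3.6, -0.1, 7.0]
width: 13.8
clock: 13.4
eef_pos: [528.0, -175.0, 66.9]
eef_rot: [3.14, 0.001, 1.653]
wrist_force: [4.0, -0.9, 6.1]
width: 13.9
at [ 528.  -175.    66.9] yaw 94.7 f [ 4.  -0.9  6.1] w 13.9 t 13.4 -> cm [0.01 7.74 0.04] twist -0.0
```

View pics/w6.png

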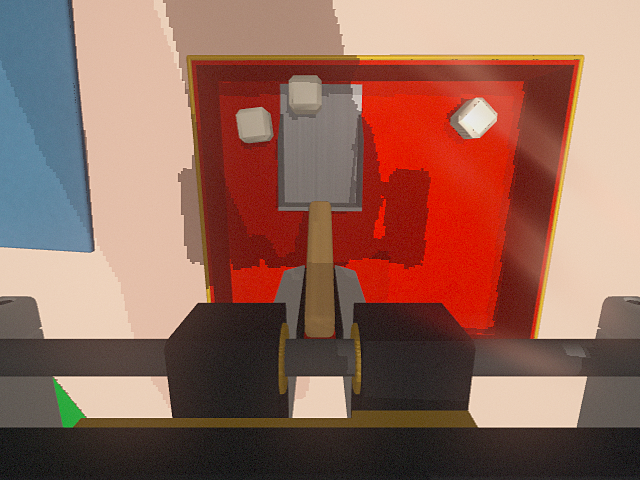

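```bash

python3 -m creep '{"linear":[[0,-0.2,0],[0,-0.4,0],[0,-0.4,0],[0,-0.3,-0.05],[0,-0.3,-0.15]],"twist":[0,0,0,0,0]}'
python3 d.py 605.2 -168.5 66.5 94.7
python3 -m creep '{"linear":[[0,0.3,0],[0,1,0],[0,2,0],[0,3,0],[0,4,0]],"twist":[0,0,0,0,0]}'
python3 -m creep '{"linear":[[0,0.8,0],[0,1.2,0],[-0.4,1.3,0],[-1,1.3,0],[-1.8,1.3,0]],"twist":[0,0,0,0,0]}'
python3 -m creep '{"linear":[[-0.8,0,0],[-1.4,0,0],[-1.7,0,0],[-1.8,0,0.1],[-1.8,0,0.2]],"twist":[0,0,0,0,0]}'
python3 -m creep '{"linear":[[0,-0.5,0],[0,-1.3,0],[0,-2.2,0],[0,-3.1,0],[0,-3.9,0]],"twist":[0,0,0,0,0]}'
python3 -m creep '{"linear":[[0,-0.6,0],[0,-1.1,0],[0,-1.4,0],[0,-1.5,0],[0,-1.5,0]],"twist":[0,0,0,0,0]}'
python3 d.py 605.2 -168.5 66.5 94.7
python3 - <<'E'
from h import *
K,T=info("wrist"); im=imaging.get_image("wrist"); cv2.imwrite("pics/w7.png",im); np.savez("pics/w7.npz",K=K,T=T)
E
```

```text
clock: 13.95
eef_pos: [525.4, -174.9, 68.0]
eef_rot: [3.14, 0.0, 1.653]
wrist_force: [5.8, 0.9, -4.1]
width: 13.7
at [ 525.4 -174.9   68. ] yaw 94.7 f [ 5.8  0.9 -4.1] w 13.7 t 13.9 -> cm [-0.02  8.    0.15] twist 0.0
clock: 14.45
eef_pos: [566.0, -171.4, 67.3]
eef_rot: [-3.141, -0.0, 1.653]
wrist_force: [0.4, 0.9, -2.1]
width: 13.5
clock: 14.95
eef_pos: [579.3, -189.1, 67.4]
eef_rot: [-3.141, 0.0, 1.653]
wrist_force: [-0.6, 0.3, -1.1]
width: 13.6
clock: 15.45
eef_pos: [581.6, -206.7, 66.5]
eef_rot: [3.14, 0.001, 1.653]
wrist_force: [-2.0, -1.1, 21.9]
width: 13.5
clock: 15.95
eef_pos: [544.0, -209.2, 67.0]
eef_rot: [3.137, 0.001, 1.654]
wrist_force: [3.7, -0.4, 2.8]
width: 14.0
clock: 16.45
eef_pos: [529.2, -210.5, 66.8]
eef_rot: [3.137, 0.001, 1.654]
wrist_force: [7.1, 0.2, 8.7]
width: 13.4
at [ 529.2 -210.5   66.8] yaw 94.8 f [7.1 0.2 8.7] w 13.4 t 16.4 -> cm [3.55 7.92 0.03] twist 0.1
```

View pics/w7.png

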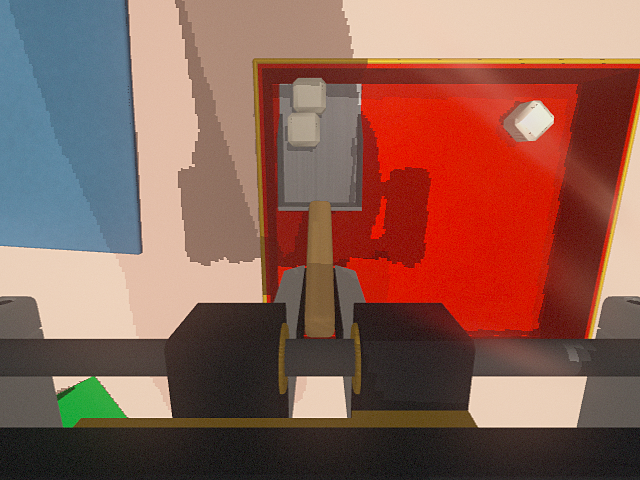

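```bash

python3 -m creep '{"linear":[[0,-0.2,0],[0,-0.4,0],[0,-0.4,0],[0,-0.4,-0.05],[0,-0.3,-0.1]],"twist":[0,0,0,0,0]}'
python3 -m creep '{"linear":[[0,0.3,0],[0,1,0],[0,2,0],[0,3,0],[0,4,0]],"twist":[0,0,0,0,0]}'
python3 -m creep '{"linear":[[0,0.8,0],[0,1.3,0],[0.4,1.5,0],[1.2,1.5,0],[2.4,1.5,0]],"twist":[0,0,0,0,0]}'
python3 -m creep '{"linear":[[1.4,0,0],[2.8,0,0],[4.2,0,0],[5.6,0,0],[7,0,0]],"twist":[0,0,0,0,0]}'
python3 -m creep '{"linear":[[1.3,0,0],[2.4,0,0],[3.2,0,0],[3.7,0,0.05],[3.8,0,0.1]],"twist":[0,0,0,0,0]}'
python3 d.py 605.2 -168.5 66.5 94.7
python3 - <<'E'
from h import *
K,T=info("wrist"); im=imaging.get_image("wrist"); cv2.imwrite("pics/w8.png",im); np.savez("pics/w8.npz",K=K,T=T)
m=cv2.inRange(cv2.cvtColor(im,cv2.COLOR_BGR2HSV),(0,0,110),(180,70,255)); m[260:]=0
a=np.radians(4.7); c=np.array([502.7,-142.8]); R=np.array([[np.cos(a),-np.sin(a)],[np.sin(a),np.cos(a)]])
for k in cv2.findContours(m,cv2.RETR_EXTERNAL,cv2.CHAIN_APPROX_NONE)[0]:
    A=cv2.contourArea(k)
    if 250<A<4000: p=k.reshape(-1,2).mean(0); print(A,p.round(),cv2.boundingRect(k),((ray(p,18,K,T)[:,:2]-c)@R).round(1))
s=get_obs(); print(((np.array(s["eef_pos"])[:2]-c)@R).round(1))
E
```

```text
clock: 17.0
eef_pos: [527.8, -210.4, 68.3]
eef_rot: [3.134, 0.001, 1.654]
wrist_force: [11.9, 0.3, 0.8]
width: 13.5
clock: 17.5
eef_pos: [564.1, -207.7, 66.5]
eef_rot: [-3.14, 0.0, 1.653]
wrist_force: [-3.6, -0.6, 8.2]
width: 13.8
clock: 18.0
eef_pos: [577.6, -183.5, 66.7]
eef_rot: [3.141, 0.001, 1.652]
wrist_force: [-0.6, -3.4, 5.5]
width: 13.8
clock: 18.5
eef_pos: [571.7, -112.7, 66.7]
eef_rot: [3.141, 0.001, 1.653]
wrist_force: [0.6, -2.4, 5.5]
width: 13.3
clock: 19.0
eef_pos: [569.1, -75.3, 66.4]
eef_rot: [3.141, 0.002, 1.653]
wrist_force: [-0.3, -7.6, 20.1]
width: 13.7
at [569.1 -75.3  66.4] yaw 94.7 f [-0.3 -7.6 20.1] w 13.7 t 19.0 -> cm [-9.59  2.83 -0.01] twist 0.0
1355.5 [325.  33.] (305, 8, 41, 51) [[-66.   64.8]]
[71.7 61.8]
```

```bash

python3 -m creep '{"linear":[[0.2,-0.4,-0.05],[0.2,-1.2,-0.05],[0.2,-2.1,-0.05],[0.2,-3,-0.05],[0.2,-3.8,-0.05]],"twist":[0,0,0,0,0]}'
python3 -m creep '{"linear":[[0,-0.6,0],[0,-1.1,0],[0,-1.4,0],[0,-1.4,0],[0,-1.4,0]],"twist":[0,0,0,0,0]}'
python3 d.py 605.2 -168.5 66.5 94.7
python3 - <<'E'
from h import *
K,T=info("wrist"); im=imaging.get_image("wrist"); cv2.imwrite("pics/w9.png",im); np.savez("pics/w9.npz",K=K,T=T)
E
```

```text
clock: 19.55
eef_pos: [531.4, -75.6, 66.8]
eef_rot: [3.139, -0.0, 1.653]
wrist_force: [5.9, 0.1, 8.4]
width: 14.0
clock: 20.05
eef_pos: [518.1, -76.8, 66.8]
eef_rot: [3.138, -0.0, 1.653]
wrist_force: [7.2, 0.5, 5.1]
width: 13.7
at [518.1 -76.8  66.8] yaw 94.7 f [7.2 0.5 5.1] w 13.7 t 20.1 -> cm [-9.86  7.93  0.03] twist 0.0
```

View pics/w9.png

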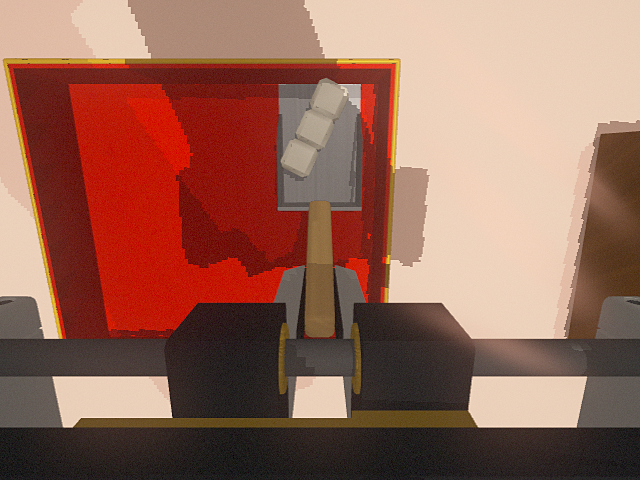

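```bash

python3 -m creep '{"linear":[[0,-0.2,0],[0,-0.3,0],[0,-0.3,0],[0,-0.2,-0.1],[0,-0.1,-0.3]],"twist":[0,0,0,0,0]}'
python3 -m creep '{"linear":[[0,0.1,-0.4],[0,0.3,-1],[0,0.5,-2],[0,0.7,-3.2],[0,0.9,-4.5]],"twist":[0,0,0,0,0]}'
python3 -m creep '{"linear":[[0,0.2,-1.4],[0,0.4,-2.8],[0,0.5,-4.2],[0,0.5,-5.3],[0,0.5,-5.9]],"twist":[0,0,0,0,0]}'
python3 - <<'E'
from h import *
d=np.load("pics/w2.npz"); print("seat w2",ray([(315,262),(246,262),(384,262),(315,199),(315,328)],60,d["K"],d["T"]).round(1))
im=imaging.get_image("wrist"); cv2.imwrite("pics/w10.png",im)
m=cv2.inRange(cv2.cvtColor(im,cv2.COLOR_BGR2HSV),(0,0,150),(180,70,255)); m[200:]=0;m[:,:280]=0;m[:,362:]=0
print("pale px on pan",[ (cv2.boundingRect(k),cv2.contourArea(k)) for k in cv2.findContours(m,cv2.RETR_EXTERNAL,cv2.CHAIN_APPROX_NONE)[0] if cv2.contourArea(k)>100])
E
python3 d.py 577 206 173 94.7
```

```text
clock: 20.6
eef_pos: [516.8, -76.9, 69.4]
eef_rot: [3.139, -0.001, 1.653]
wrist_force: [6.4, 0.2, -5.7]
width: 13.9
clock: 21.1
eef_pos: [524.1, -76.5, 115.0]
eef_rot: [-3.141, -0.0, 1.653]
wrist_force: [0.2, -0.0, -1.8]
width: 13.5
clock: 21.6
eef_pos: [529.4, -76.2, 174.2]
eef_rot: [3.141, 0.0, 1.653]
wrist_force: [0.4, -0.1, -2.4]
width: 13.5
seat w2 [[492.  203.4  60. ]
 [425.6 196.2  60. ]
 [558.5 210.7  60. ]
 [485.5 264.1  60. ]
 [499.5 133.5  60. ]]
pale px on pan [((281, 111, 53, 67), 1658.0), ((305, 0, 57, 120), 4702.5)]
at [529.5 -76.2 174.5] yaw 94.7 f [ 0.3 -0.6 -1.5] w 13.5 t 21.6 -> cm [27.74  7.04  0.15] twist 0.0
```

```bash

python3 -m creep '{"linear":[[0.4,0.1,0],[1.2,0.3,0],[2.4,0.6,0],[4,1,0],[6,1.5,0]],"twist":[0,0,0,0,0]}'
python3 -m creep '{"linear":[[2.2,0.6,0],[4.5,1.1,0],[6.8,1.7,0],[9.1,2.3,0],[11.4,2.9,0]],"twist":[0,0,0,0,0]}'
python3 -m creep '{"linear":[[2.3,0.6,0],[4.5,1.1,0],[6.3,1.6,0],[7.6,2,0],[8.6,2.2,0]],"twist":[0,0,0,0,0]}'
python3 -m creep '{"linear":[[0.7,0.2,0],[1.2,0.3,0],[1.5,0.4,0],[1.7,0.4,0],[1.7,0.4,0]],"twist":[0,0,0,0,0]}'
python3 d.py 577 206 173 94.7
python3 - <<'E'
from h import *
K,T=info("wrist"); im=imaging.get_image("wrist"); cv2.imwrite("pics/w11.png",im); np.savez("pics/w11.npz",K=K,T=T)
E
```

```text
clock: 22.15
eef_pos: [539.1, -13.9, 172.6]
eef_rot: [-3.141, -0.0, 1.653]
wrist_force: [0.4, 1.2, -1.9]
width: 13.6
clock: 22.65
eef_pos: [558.4, 103.1, 172.6]
eef_rot: [-3.141, -0.0, 1.654]
wrist_force: [0.1, -0.8, -2.4]
width: 13.8
clock: 23.15
eef_pos: [573.3, 190.0, 172.6]
eef_rot: [-3.141, -0.0, 1.654]
wrist_force: [-0.2, 0.1, -2.2]
width: 13.3
clock: 23.65
eef_pos: [576.1, 205.5, 173.0]
eef_rot: [-3.142, -0.0, 1.653]
wrist_force: [-0.7, 0.8, -2.0]
width: 13.4
at [576.1 205.5 173. ] yaw 94.7 f [-0.7  0.8 -2. ] w 13.4 t 23.6 -> cm [ 0.04  0.09 -0.  ] twist -0.0
```

View pics/w11.png

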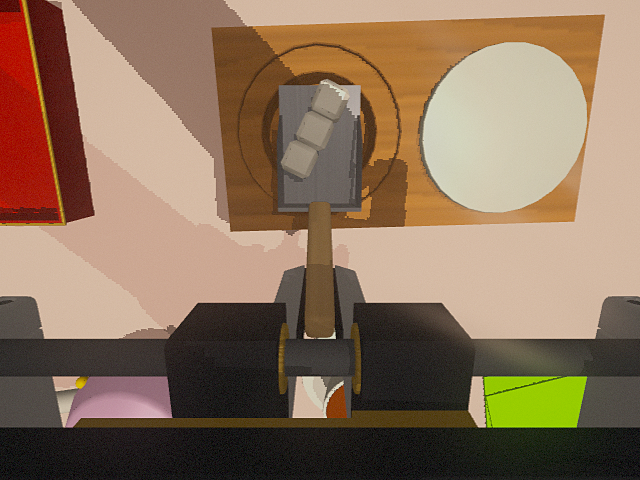

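```bash
cat > tilt.py <<'E'
from h import *
def run(tag):
    s=get_obs(); K,T=info("wrist"); im=imaging.get_image("wrist"); cv2.imwrite(f"pics/{tag}.png",im)
    hsv=cv2.cvtColor(im,cv2.COLOR_BGR2HSV); m=cv2.inRange(hsv,(0,0,40),(180,70,255)); m[:, :272]=0; m[:,370:]=0; m[260:]=0
    m=cv2.morphologyEx(m,cv2.MORPH_OPEN,np.ones((3,3),np.uint8))
    k=max(cv2.findContours(m,cv2.RETR_EXTERNAL,cv2.CHAIN_APPROX_NONE)[0],key=cv2.contourArea); x,y,w,h=cv2.boundingRect(k)
    rows=(m>0).sum(1); top=np.nonzero(rows>40)[0]
    g=np.array(s["eef_pos"])+[0,0,18.8]; a=s["eef_rot"][2]; u=np.array([-np.sin(a),np.cos(a),0])
    th=np.radians(np.arange(-15,60,.5)); L=g+np.outer(112*np.cos(th)-83*np.sin(th),u)+np.outer(-(112*np.sin(th)+83*np.cos(th)),[0,0,1])
    r=proj(L,K,T)[:,1]; i=np.argmin(abs(r-top[0])); print(tag,"box",(x,y,w,h),"lip row",top[0],"tilt",np.degrees(th[i]),"lip",L[i].round(),"w",round(s["width"],1),"t",round(s["clock"],1))
run(sys.argv[1])
E
H='{"linear":[[0,0,0],[0,0,0],[0,0,0],[0,0,0],[0,0,0]],"twist":[0,0,0,0,0]}'
python3 tilt.py t0
python3 -m creep '{"linear":[[0,0,0],[0,0,0],[0,0,0]],"twist":[0,0,0]}' 0.5 25 >/dev/null; python3 tilt.py t25
python3 -m creep '{"linear":[[0,0,0],[0,0,0],[0,0,0]],"twist":[0,0,0]}' 0.5 15 >/dev/null; python3 tilt.py t15
python3 -m creep '{"linear":[[0,0,0],[0,0,0],[0,0,0]],"twist":[0,0,0]}' 0.5 10 >/dev/null; python3 tilt.py t10
```

```text
t0 box (277, 80, 85, 132) lip row 0 tilt -14.999999999999998 lip [447. 195. 141.] w 13.7 t 23.7
t25 box (277, 79, 85, 133) lip row 0 tilt -14.999999999999998 lip [447. 195. 141.] w 13.9 t 24.1
t15 box (277, 80, 85, 132) lip row 0 tilt -14.999999999999998 lip [447. 195. 141.] w 13.6 t 24.4
t10 box (277, 80, 85, 132) lip row 0 tilt -14.999999999999998 lip [447. 195. 141.] w 14.1 t 24.8
```

```bash
sed -i 's/rows=(m>0).sum(1)/q=np.zeros_like(m); cv2.drawContours(q,[k],-1,255,-1); rows=(q>0).sum(1)/' tilt.py
python3 -m creep '{"linear":[[0,0,0],[0,0,0],[0,0,0]],"twist":[0,0,0]}' 0.5 8 >/dev/null; python3 tilt.py t8
python3 -m creep '{"linear":[[0,0,0],[0,0,0],[0,0,0]],"twist":[0,0,0]}' 0.5 6.5 >/dev/null; python3 tilt.py t65
python3 -m creep '{"linear":[[0,0,0],[0,0,0],[0,0,0]],"twist":[0,0,0]}' 0.5 5 >/dev/null; python3 tilt.py t5
```

```text
t8 box (277, 81, 85, 132) lip row 87 tilt 1.0 lip [466. 197. 107.] w 13.9 t 25.1
t65 box (272, 119, 98, 141) lip row 127 tilt 14.500000000000002 lip [489. 198.  83.] w 14.1 t 25.4
t5 box (272, 124, 98, 136) lip row 132 tilt 16.5 lip [493. 199.  80.] w 14.0 t 25.8
```

```bash

python3 -m creep '{"linear":[[0,0,0],[0,0,0],[0,0,0]],"twist":[0,0,0]}' 0.5 4.5 >/dev/null; python3 tilt.py t45
python3 -m creep '{"linear":[[0,0,0],[0,0,0],[0,0,0]],"twist":[0,0,0]}' 0.5 4 >/dev/null; python3 tilt.py t4
python3 -m creep '{"linear":[[0,0,0],[0,0,0],[0,0,0]],"twist":[0,0,0]}' 0.5 3.5 >/dev/null; python3 tilt.py t35
```

```text
t45 box (272, 143, 98, 117) lip row 143 tilt 20.5 lip [501. 199.  75.] w 14.0 t 26.1
t4 box (272, 143, 98, 117) lip row 143 tilt 20.5 lip [501. 199.  75.] w 13.9 t 26.5
t35 box (281, 123, 89, 137) lip row 153 tilt 24.000000000000004 lip [508. 200.  70.] w 14.1 t 26.9
```

View pics/t35.png

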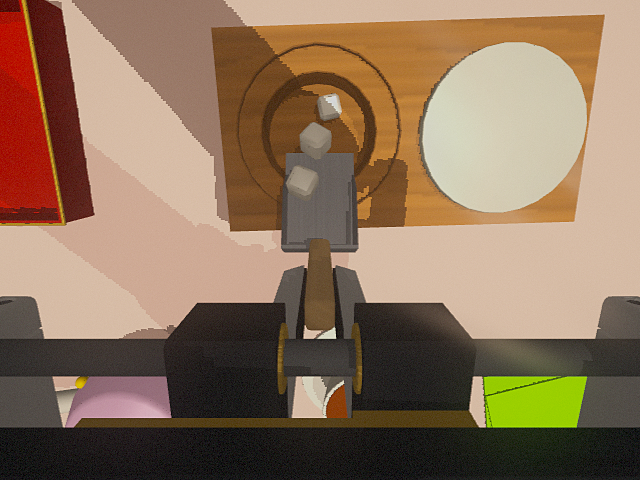

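```bash

python3 -m creep '{"linear":[[0,0,0],[0,0,0],[0,0,0],[0,0,0]],"twist":[0,0,0,0]}' 0.5 3.5 >/dev/null; python3 tilt.py t35b
python3 -m creep '{"linear":[[0,0,0],[0,0,0],[0,0,0],[0,0,0]],"twist":[0,0,0,0]}' 0.5 3 >/dev/null; python3 tilt.py t3
python3 - <<'E'
from h import *
im=cv2.imread("pics/t3.png"); 
for n in ("t35b","t3"):
    im=cv2.imread(f"pics/{n}.png"); m=cv2.inRange(cv2.cvtColor(im,cv2.COLOR_BGR2HSV),(0,0,115),(180,70,255)); m[:, :250]=0;m[:,400:]=0;m[250:]=0;m[:70]=0
    print(n,[(cv2.boundingRect(k),cv2.contourArea(k)) for k in cv2.findContours(m,cv2.RETR_EXTERNAL,cv2.CHAIN_APPROX_NONE)[0] if cv2.contourArea(k)>60])
E
```

```text
t35b box (281, 129, 89, 131) lip row 154 tilt 24.5 lip [509. 200.  70.] w 14.0 t 27.3
t3 box (281, 129, 89, 131) lip row 154 tilt 24.5 lip [509. 200.  70.] w 14.1 t 27.8
t35b [((250, 231, 30, 19), 346.0), ((357, 227, 43, 23), 885.0), ((304, 128, 26, 26), 403.0), ((278, 94, 27, 29), 456.5), ((318, 92, 25, 26), 445.5)]
t3 [((250, 231, 32, 19), 353.0), ((357, 227, 43, 23), 887.5), ((304, 129, 25, 25), 399.5), ((278, 95, 26, 28), 443.5), ((318, 92, 25, 26), 444.5)]
```

```bash
python3 - <<'E'
from h import *
K,T=info("wrist")
for p in [(316,141),(291,109),(330,105)]:
    for z in (18,38,60): w=ray(p,z,K,T)[0]; print(p,z,w.round(1),np.hypot(*(w[:2]-[492.3,199])).round(1))
im=cv2.imread("pics/t3.png"); cv2.imwrite("pics/c3.png",cv2.resize(im[30:260,200:430],None,fx=2.5,fy=2.5,interpolation=cv2.INTER_CUBIC))
E
```

```text
(316, 141) 18 [496.8 195.7  18. ] 5.5
(316, 141) 38 [497.6 196.   38. ] 6.0
(316, 141) 60 [498.4 196.3  60. ] 6.7
(291, 109) 18 [470.4 170.5  18. ] 35.9
(291, 109) 38 [472.7 172.3  38. ] 33.1
(291, 109) 60 [475.3 174.3  60. ] 30.0
(330, 105) 18 [464. 206.  18.] 29.2
(330, 105) 38 [466.8 205.7  38. ] 26.4
(330, 105) 60 [469.8 205.3  60. ] 23.4
```

View pics/c3.png

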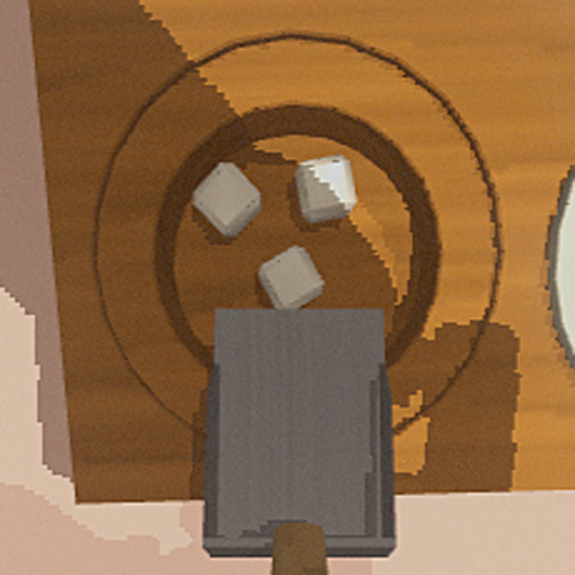

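```bash

python3 -m creep '{"linear":[[0,0,0],[0,0,0],[0,0,-1],[0,0,-2],[0,0,-3]],"twist":[0,0,0,0,0]}' 0.5 40
python3 d.py 477.9 -400.8 205 94.7
```

```text
clock: 28.3
eef_pos: [576.3, 205.8, 204.3]
eef_rot: [3.141, -0.0, 1.653]
wrist_force: [-0.2, 1.0, -1.0]
width: 13.7
at [576.3 205.8 204.3] yaw 94.7 f [-0.2  1.  -1. ] w 13.7 t 28.3 -> cm [-59.64 -14.79  -0.07] twist 0.0
```

```bash

python3 -m creep '{"linear":[[-2,-0.5,0],[-5,-1.3,0],[-8.5,-2.2,0],[-12,-3,0],[-15.5,-3.9,0]],"twist":[0,0,0,0,0]}'
python3 -m creep '{"linear":[[-3.5,-0.9,0],[-7,-1.7,0],[-10.5,-2.6,0],[-14,-3.5,0],[-17.5,-4.3,0]],"twist":[0,0,0,0,0]}'
python3 -m creep '{"linear":[[-3.5,-0.9,0],[-7,-1.7,0],[-10.5,-2.6,0],[-14,-3.5,0],[-17.5,-4.3,0]],"twist":[0,0,0,0,0]}'
python3 -m creep '{"linear":[[-3,-0.8,0],[-5.5,-1.4,0],[-7.5,-1.9,0],[-9,-2.2,0],[-9.1,-2.3,0]],"twist":[0,0,0,0,0]}'
python3 tilt.py r0; python3 d.py 477.9 -400.8 112 94.7
python3 - <<'E'
from h import *
im=cv2.imread("pics/r0.png"); K,T=info("wrist"); m=mask(im,(95,60,20),(125,255,255)); m[330:]=0
c=max(cv2.findContours(m,cv2.RETR_EXTERNAL,cv2.CHAIN_APPROX_NONE)[0],key=cv2.contourArea); print(cv2.boundingRect(c))
print(cv2.minAreaRect(ray(cv2.convexHull(c).reshape(-1,2),6,K,T)[:,:2].astype(np.float32)))
E
```

```text
clock: 28.8
eef_pos: [549.9, 46.7, 203.8]
eef_rot: [3.141, 0.0, 1.653]
wrist_force: [1.2, -0.7, -1.5]
width: 13.9
clock: 29.3
eef_pos: [521.3, -131.5, 203.9]
eef_rot: [3.141, 0.001, 1.653]
wrist_force: [0.4, -0.1, -2.4]
width: 13.6
clock: 29.8
eef_pos: [492.7, -309.6, 203.9]
eef_rot: [3.141, 0.001, 1.653]
wrist_force: [0.4, 0.3, -1.4]
width: 14.0
clock: 30.3
eef_pos: [477.3, -402.1, 203.0]
eef_rot: [3.142, -0.0, 1.651]
wrist_force: [-0.3, 0.2, -1.4]
width: 13.9
r0 box (281, 153, 78, 100) lip row 153 tilt 24.000000000000004 lip [ 409. -408.  100.] w 13.9 t 30.3
at [ 477.6 -400.7  203. ] yaw 94.7 f [-0.2  1.2 -1.6] w 13.9 t 30.4 -> cm [-0.01  0.03  9.1 ] twist -0.0
(265, 119, 116, 158)
((460.6446838378906, -401.8360900878906), (168.0992431640625, 117.84325408935547), 1.0057779550552368)
```

```bash

python3 -m creep '{"linear":[[0,0,4],[0,0,7],[0,0,8.6],[0,0,9.1],[0,0,9.1]],"twist":[0,0,0,0,0]}' 0.5 40
python3 -m creep '{"linear":[[0,0,0],[0,0,0]],"twist":[0,0]}' 0.5 5
python3 -m creep '{"linear":[[0.0,0.3,0.3],[0,0.9,0.6],[0,1.5,1],[0,2.1,1.5],[0,2.7,2]],"twist":[0,0,0,0,0]}'
python3 tilt.py r1
python3 -m creep '{"linear":[[0.0,0.6,0.5],[0,1.2,1],[0,1.8,1.6],[0,2.4,2.1],[0,2.8,2.3]],"twist":[0,0,0,0,0]}'
python3 tilt.py r2; python3 d.py 532.7 -396.3 69.5 94.7
```

```text
clock: 30.85
eef_pos: [478.1, -400.0, 112.4]
eef_rot: [3.141, -0.0, 1.654]
wrist_force: [0.5, 0.1, -1.3]
width: 13.7
clock: 31.05
eef_pos: [478.1, -400.8, 113.2]
eef_rot: [3.141, 0.001, 1.653]
wrist_force: [-0.3, -0.5, -1.3]
width: 14.2
clock: 31.55
eef_pos: [505.3, -398.1, 91.5]
eef_rot: [3.141, -0.0, 1.653]
wrist_force: [0.3, -1.1, 0.0]
width: 14.1
r1 box (279, 119, 81, 111) lip row 119 tilt 12.000000000000002 lip [ 413. -406.    6.] w 14.1 t 31.6
clock: 32.1
eef_pos: [533.0, -395.8, 68.4]
eef_rot: [-3.141, -0.0, 1.653]
wrist_force: [-1.1, -0.6, 0.9]
width: 14.1
r2 box (276, 73, 88, 133) lip row 73 tilt -4.0 lip [ 416. -405.   12.] w 14.1 t 32.1
at [ 533.2 -395.6   68.3] yaw 94.7 f [ 0.5  0.6 -2.5] w 14.2 t 32.1 -> cm [-0.07 -0.06 -0.12] twist 0.0
```

```bash

python3 -m creep '{"linear":[[0,0,0],[0,0,0],[0,0,0],[0,0,0],[0,0,0]],"twist":[0,0,0,0,0]}' 4.5 20
python3 -m creep '{"linear":[[0,0,-1],[0,0,-3],[0,0,-6],[0,0,-10],[0,0,-13]],"twist":[0,0,0,0,0]}'
python3 -m creep '{"linear":[[0,0,0],[0,0,0]],"twist":[0,0]}'
python3 tilt.py r3
python3 - <<'E'
from h import *
a=cv2.imread("pics/r3.png")[:330]; K,T=info("scene"); im=imaging.get_image("scene"); cv2.imwrite("pics/s5.png",im)
c=cv2.resize(im[200:320,100:260],(640,480)); b=cv2.resize(im[150:260,360:560],(600,330))
cv2.imwrite("pics/v5.png",cv2.resize(np.vstack([a,np.hstack([c[:270,:320*1+120],np.zeros((270,200,3),np.uint8)])]),(640,600)))
K,T=info("top"); im=imaging.get_image("top"); cv2.imwrite("pics/top5.png",im)
m=cv2.inRange(cv2.cvtColor(im,cv2.COLOR_BGR2HSV),(0,0,120),(180,75,255)); k=np.zeros_like(m); k[225:310,100:225]=m[225:310,100:225]
for c in cv2.findContours(k,cv2.RETR_EXTERNAL,cv2.CHAIN_APPROX_NONE)[0]:
    if cv2.contourArea(c)>300: print("lid top",cv2.minEnclosingCircle(ray(c.reshape(-1,2),70,K,T)[:,:2].astype(np.float32)))
d=np.load("pics/w11.npz"); w=cv2.imread("pics/t3.png"); m=cv2.inRange(cv2.cvtColor(w,cv2.COLOR_BGR2HSV),(0,0,150),(180,60,255)); m[:,:405]=0;m[225:]=0
E
python3 d.py 463 450 200 6.4
```

```text
clock: 32.65
eef_pos: [532.3, -396.1, 69.0]
eef_rot: [-3.142, 0.0, 1.653]
wrist_force: [0.8, 0.5, 0.1]
width: 44.6
clock: 33.15
eef_pos: [533.0, -395.8, 203.1]
eef_rot: [3.14, 0.001, 1.653]
wrist_force: [0.1, 0.1, 1.0]
width: 44.8
clock: 33.35
eef_pos: [532.6, -396.1, 200.6]
eef_rot: [3.14, 0.001, 1.653]
wrist_force: [0.7, -0.1, -0.4]
width: 45.0
r3 box (272, 60, 57, 106) lip row 83 tilt -0.5 lip [ 420. -405.  137.] w 45.0 t 33.4
lid top ((476.2718811035156, 342.54827880859375), 65.00939178466797)
lid top ((486.60015869140625, 249.29183959960938), 202.2872772216797)
at [ 532.  -395.9  198.4] yaw 94.7 f [ 0.6 -0.   0.6] w 44.9 t 33.5 -> cm [ 8.487e+01  8.000e-02 -1.600e-01] twist 88.3
```

View pics/v5.png

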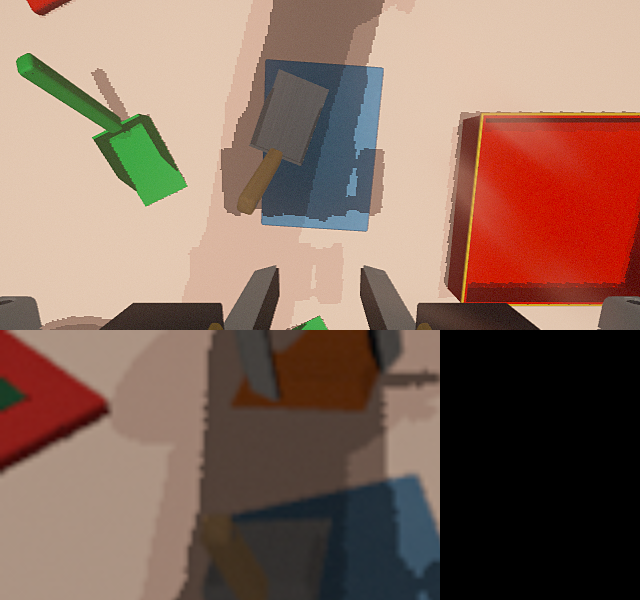

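```bash
python3 - <<'E'
from h import *
s=get_obs();K,T=info("wrist"); 
p=ray([(281,70),(329,88),(300,165),(250,146)],8,K,T); print(p.round(1).tolist(),p.mean(0).round(1), "d",np.hypot(*(p.mean(0)[:2]-[460.8,-402.2])))
l=p[:2].mean(0); b=p[2:].mean(0); print("len",np.linalg.norm(l-b),"heading",np.degrees(np.arctan2(*(l-b)[1::-1])), "w",np.linalg.norm(p[0]-p[1]))
print("handle end",ray((246,205),102,K,T))
E
```

```text
[[386.2, -446.2, 8.0], [398.9, -397.2, 8.0], [476.8, -421.0, 8.0], [461.7, -474.4, 8.0]] [ 430.9 -434.7    8. ] d 44.18196913918405
len 81.0114918335072 heading 161.2342185903066 w 50.636837783603994
handle end [[ 509.20569335 -457.45627662  102.        ]]
```

```bash
python3 d.py 500 -456.3 200 71.2
python3 -m creep '{"linear":[[0,0,0],[0,0,0],[0,0,0],[0,0,0]],"twist":[8,16,23.5,23.5]}' 6 20
python3 d.py 500 -456.3 70 71.2
```

```text
at [ 532.  -395.9  198.4] yaw 94.7 f [ 0.6 -0.   0.6] w 44.9 t 33.5 -> cm [-5.76 -3.68 -0.16] twist 23.5
clock: 33.9
eef_pos: [532.2, -395.7, 198.4]
eef_rot: [-3.14, -0.0, 1.241]
wrist_force: [-0.4, -0.5, -0.7]
width: 60.2
at [ 532.2 -395.7  198.4] yaw 71.1 f [-0.4 -0.5 -0.7] w 60.2 t 33.9 -> cm [-6.77 -1.08 12.84] twist -0.1
```

```bash

python3 -m creep '{"linear":[[-3,-0.5,0],[-6,-1,0],[-6.8,-1.1,0],[-6.8,-1.1,0],[-6.8,-1.1,0]],"twist":[0,0,0,0,0]}'
python3 - <<'E'
from h import *
s=get_obs();K,T=info("wrist"); im=imaging.get_image("wrist"); cv2.imwrite("pics/g1.png",im); g=np.array(s["eef_pos"])
hsv=cv2.cvtColor(im,cv2.COLOR_BGR2HSV); m=cv2.inRange(hsv,(8,100,30),(22,255,255)); m[:100]=0;m[330:]=0;m[:,:250]=0;m[:,390:]=0
k=max(cv2.findContours(m,cv2.RETR_EXTERNAL,cv2.CHAIN_APPROX_NONE)[0],key=cv2.contourArea); x,y,w,h=cv2.boundingRect(k); print("handle",x,y,w,h)
q=np.zeros_like(m);cv2.drawContours(q,[k],-1,255,-1)
for r in (y+5,y+h//2,y+h-6): xs=np.nonzero(q[r])[0]; print(r,xs.min(),xs.max())
print("grip px",proj([g[0],g[1],89],K,T), "pxend world",ray([(x+w/2,y+h-4)],102,K,T).round(1))
E
python3 d.py 500 -456.3 70 71.2
```

```text
clock: 34.4
eef_pos: [500.6, -455.7, 198.7]
eef_rot: [-3.141, -0.001, 1.246]
wrist_force: [0.1, 1.4, -0.5]
width: 60.3
handle 311 185 17 73
190 311 324
221 311 326
252 312 326
grip px [[318.70757557 234.62238033]] pxend world [[ 513.8 -459.4  102. ]]
at [ 500.8 -455.4  198.8] yaw 71.4 f [0.9 0.9 0.7] w 59.8 t 34.5 -> cm [-0.11 -0.05 12.88] twist 0.2
```

```bash

python3 -m creep '{"linear":[[0,0.2,4],[0,0.2,8],[0,0.2,11.5],[0,0.2,12.8],[0,0.2,12.8]],"twist":[0,0,0,0,0]}'
python3 -m creep '{"linear":[[0,0,0],[0,0,0],[0,0,0],[0,0,0],[0,0,0]],"twist":[0,0,0,0,0]}' 0.5 40
python3 -m creep '{"linear":[[0,0,0],[0,0,0],[0,0,-0.3],[0,0,-0.8],[0,0,-0.8]],"twist":[0,0,0,0,0]}'
python3 d.py 531 -424 78 71.2
```

```text
clock: 34.95
eef_pos: [502.0, -456.2, 69.9]
eef_rot: [-3.14, -0.001, 1.245]
wrist_force: [-0.3, 0.2, 0.2]
width: 60.3
clock: 35.45
eef_pos: [502.0, -457.6, 71.4]
eef_rot: [3.141, 0.0, 1.243]
wrist_force: [-0.2, 1.0, 0.2]
width: 23.3
clock: 35.95
eef_pos: [502.3, -457.6, 79.7]
eef_rot: [3.141, 0.0, 1.243]
wrist_force: [0.8, 0.2, -1.5]
width: 13.8
at [ 502.3 -457.6   79.7] yaw 71.2 f [ 0.8  0.2 -1.5] w 13.8 t 36.0 -> cm [4.11 1.63 0.17] twist 0.0
```

```bash

python3 -m creep '{"linear":[[1,0.4,0],[2.5,1,0],[4,1.6,0],[4.1,1.6,0.5],[4.1,1.6,0.9]],"twist":[0,0,0,0,0]}'
python3 -m creep '{"linear":[[0,0,0],[0,0,0],[0,0,0],[0,0,0],[0,0,0]],"twist":[0,0,0,0,0]}' 5 20
python3 -m creep '{"linear":[[0,0,-0.5],[0,0,-3],[0,0,-7],[0,0,-11],[0,0,-13]],"twist":[0,0,0,0,0]}'
python3 -m creep '{"linear":[[0,0,0],[0,0,0]],"twist":[0,0]}'
python3 - <<'E'
from h import *
s=get_obs();K,T=info("wrist"); im=imaging.get_image("wrist"); cv2.imwrite("pics/g2.png",im); np.savez("pics/g2.npz",K=K,T=T)
hsv=cv2.cvtColor(im,cv2.COLOR_BGR2HSV); m=cv2.inRange(hsv,(95,60,20),(125,255,255)); m[290:]=0
k=max(cv2.findContours(m,cv2.RETR_EXTERNAL,cv2.CHAIN_APPROX_NONE)[0],key=cv2.contourArea); hull=cv2.convexHull(k)
print("rest",cv2.minAreaRect(ray(hull.reshape(-1,2),6,K,T)[:,:2].astype(np.float32)))
q=np.zeros_like(m);cv2.drawContours(q,[hull],-1,255,-1); n=cv2.inRange(hsv,(0,0,20),(180,55,255))&q
n=cv2.morphologyEx(n,cv2.MORPH_OPEN,np.ones((7,7),np.uint8))
k=max(cv2.findContours(n,cv2.RETR_EXTERNAL,cv2.CHAIN_APPROX_NONE)[0],key=cv2.contourArea); print(cv2.boundingRect(k),cv2.minAreaRect(k))
print("pan",cv2.minAreaRect(ray(k.reshape(-1,2),8,K,T)[:,:2].astype(np.float32)))
E
python3 d.py 463 450 200 6.4
```

```text
clock: 36.45
eef_pos: [531.9, -422.8, 70.3]
eef_rot: [3.14, -0.0, 1.245]
wrist_force: [7.2, 2.9, 25.6]
width: 13.7
clock: 36.95
eef_pos: [530.1, -424.0, 69.9]
eef_rot: [-3.141, 0.0, 1.243]
wrist_force: [0.0, 0.6, 0.4]
width: 48.8
clock: 37.45
eef_pos: [531.3, -424.0, 203.9]
eef_rot: [3.138, 0.001, 1.243]
wrist_force: [0.4, -0.7, -0.1]
width: 50.0
clock: 37.65
eef_pos: [530.2, -423.9, 200.0]
eef_rot: [3.142, 0.0, 1.243]
wrist_force: [0.8, -0.3, -0.5]
width: 50.0
rest ((460.7774963378906, -403.1111755371094), (168.25209045410156, 118.1353988647461), 0.90501868724823)
(295, 109, 54, 81) ((321.5, 149.0), (80.0, 53.0), 90.0)
pan ((462.6383972167969, -398.2925720214844), (56.79191589355469, 81.38286590576172), 71.15389251708984)
at [ 529.9 -423.8  199.2] yaw 71.2 f [ 0.3  0.5 -0.5] w 49.9 t 37.7 -> cm [ 8.056e+01 -3.448e+01 -8.000e-02] twist 64.8
```

```bash

python3 -m creep '{"linear":[[0,0,0],[0,0,0],[0,0,0],[0,0,0],[0,0,0]],"twist":[8.5,17,25.5,34,42]}' 6
python3 -m creep '{"linear":[[0,0,0],[0,0,0],[0,0,0],[0,0,0]],"twist":[8.5,17,22.8,22.8]}'
python3 d.py 470.8 420.5 200 6.4
```

```text
clock: 38.2
eef_pos: [529.8, -423.6, 198.6]
eef_rot: [-3.14, 0.001, 0.504]
wrist_force: [0.1, 1.0, 0.2]
width: 60.1
clock: 38.6
eef_pos: [530.0, -423.5, 198.8]
eef_rot: [-3.141, 0.001, 0.11]
wrist_force: [-0.4, -0.3, -0.3]
width: 59.7
at [ 530.  -423.5  198.8] yaw 6.3 f [-0.4 -0.3 -0.3] w 59.7 t 38.6 -> cm [  3.4  -84.54  -0.12] twist -0.1
```

```bash

python3 -m creep '{"linear":[[0.6,-15.4,0],[0.6,-15.4,0],[0.6,-15.4,0],[0.6,-15.4,0],[0.6,-15.4,0]],"twist":[0,0,0,0,0]}'
python3 -m creep '{"linear":[[0.6,-15.4,0],[0.6,-15.4,0],[0.6,-15.4,0],[0.6,-15.4,0],[0.6,-15.4,0]],"twist":[0,0,0,0,0]}'
python3 -m creep '{"linear":[[0.6,-15.4,0],[0.6,-15.4,0],[0.6,-15.4,0],[0.6,-15.4,0],[0.6,-15.4,0]],"twist":[0,0,0,0,0]}'
python3 -m creep '{"linear":[[0.6,-15.4,0],[0.6,-15.4,0],[0.6,-15.4,0],[0.6,-15.4,0],[0.6,-15.4,0]],"twist":[0,0,0,0,0]}'
python3 -m creep '{"linear":[[0,0,0],[0,0,0],[0,0,0]],"twist":[0,0,0]}'
cat > lidpos.py <<'E'
from h import *
s=get_obs(); K,T=info("wrist"); im=imaging.get_image("wrist"); cv2.imwrite(f"pics/{sys.argv[1]}.png",im); top=float(sys.argv[2])
m=cv2.inRange(cv2.cvtColor(im,cv2.COLOR_BGR2HSV),(0,0,110),(180,60,255))
c0=np.array([484.5,268.6]); a=np.radians(6.4); R=np.array([[np.cos(a),-np.sin(a)],[np.sin(a),np.cos(a)]])
for k in cv2.findContours(m,cv2.RETR_EXTERNAL,cv2.CHAIN_APPROX_NONE)[0]:
    A=cv2.contourArea(k); x,y,w,h=cv2.boundingRect(k)
    if A<120 or A>40000 or y+h>300: continue
    z=top if A>4000 else 18
    (cx,cy),r=cv2.minEnclosingCircle(ray(k.reshape(-1,2),z,K,T)[:,:2].astype(np.float32)); print("px",(x,y,w,h),int(A),"world",round(cx,1),round(cy,1),"r",round(r,1),"caddy",((np.array([cx,cy])-c0)@R).round(1))
E
python3 lidpos.py l1 70; python3 d.py 470.8 420.5 200 6.4
```

```text
clock: 39.1
eef_pos: [519.0, -269.1, 199.8]
eef_rot: [3.141, 0.001, 0.117]
wrist_force: [-0.5, -0.1, 0.5]
width: 60.0
clock: 39.6
eef_pos: [508.1, -116.6, 199.8]
eef_rot: [3.142, 0.0, 0.114]
wrist_force: [-0.2, -1.6, 0.8]
width: 59.6
clock: 40.1
eef_pos: [497.2, 36.5, 199.7]
eef_rot: [-3.141, 0.0, 0.113]
wrist_force: [0.2, -1.5, -0.8]
width: 59.9
clock: 40.6
eef_pos: [486.3, 190.0, 199.5]
eef_rot: [-3.141, 0.001, 0.112]
wrist_force: [-0.0, -0.7, 0.0]
width: 60.1
clock: 40.9
eef_pos: [486.0, 189.4, 199.9]
eef_rot: [3.141, 0.0, 0.11]
wrist_force: [-0.5, 0.3, 0.0]
width: 60.1
px (291, 225, 23, 23) 277 world 471.0 170.5 r 12.4 caddy [-24.3 -96. ]
px (319, 205, 22, 23) 306 world 497.4 195.5 r 12.1 caddy [  4.7 -74.1]
px (289, 193, 21, 21) 304 world 464.0 206.1 r 12.3 caddy [-27.3 -59.9]
px (252, 0, 157, 130) 16974 world 479.5 343.4 r 64.4 caddy [ 3.4 74.9]
at [485.8 189.8 200. ] yaw 6.3 f [0.5 0.1 0.3] w 59.7 t 41.0 -> cm [  1.04 -23.1   -0.  ] twist -0.1
```

```bash

python3 -m creep '{"linear":[[1,-5,0],[1,-10,0],[1,-15,0],[1,-20,0],[1,-23.2,0]],"twist":[0,0,0,0,0]}'
python3 -m creep '{"linear":[[0,0,4],[0,0,8],[0,0,11.5],[0,0,13.4],[0,0,13.8]],"twist":[0,0,0,0,0]}'
python3 d.py 470.8 420.5 62 6.4; python3 d.py 484.9 264.6 62 6.4
```

```text
clock: 41.45
eef_pos: [468.4, 425.5, 199.9]
eef_rot: [-3.141, 0.0, 0.113]
wrist_force: [0.9, -1.2, -1.0]
width: 60.0
clock: 41.95
eef_pos: [469.2, 421.7, 60.4]
eef_rot: [3.14, 0.002, 0.111]
wrist_force: [0.5, -1.2, 1.4]
width: 60.2
at [469.2 421.7  60.4] yaw 6.4 f [ 0.5 -1.2  1.4] w 60.2 t 42.0 -> cm [ 0.15  0.14 -0.16] twist -0.0
at [469.2 421.7  60.4] yaw 6.4 f [ 0.5 -1.2  1.4] w 60.2 t 42.0 -> cm [-0.18 15.79 -0.16] twist -0.0
```

```bash

python3 -m creep '{"linear":[[0.1,0.5,-0.2],[0.1,1.5,-0.2],[0.1,2.5,-0.2],[0.1,3.5,-0.2],[0.1,4.5,-0.2]],"twist":[0,0,0,0,0]}'
python3 -m creep '{"linear":[[0,1,0],[-0.1,2,0],[-0.1,3,0],[-0.1,4,0],[-0.1,5,0]],"twist":[0,0,0,0,0]}'
python3 -m creep '{"linear":[[0,1,0],[-0.1,2,0],[-0.1,3,0],[-0.1,4,0],[-0.1,4.8,0]],"twist":[0,0,0,0,0]}'
python3 -m creep '{"linear":[[0,0.2,0],[0,0.4,0],[0,0.6,0],[0,0.7,0],[0,0.8,0]],"twist":[0,0,0,0,0]}'
python3 d.py 484.9 264.6 62 6.4
```

```text
clock: 42.45
eef_pos: [476.0, 377.6, 64.9]
eef_rot: [-3.141, -0.001, 0.112]
wrist_force: [-0.4, 3.9, 3.3]
width: 60.1
clock: 42.95
eef_pos: [480.1, 327.5, 63.9]
eef_rot: [-3.142, 0.0, 0.112]
wrist_force: [-0.3, 4.0, 3.7]
width: 60.0
clock: 43.45
eef_pos: [484.5, 279.4, 63.9]
eef_rot: [3.141, 0.0, 0.112]
wrist_force: [-0.5, 3.9, 3.3]
width: 59.9
clock: 43.95
eef_pos: [485.2, 272.6, 63.9]
eef_rot: [-3.142, 0.0, 0.112]
wrist_force: [-0.6, 2.8, 1.8]
width: 59.8
at [485.2 272.6  63.9] yaw 6.4 f [-0.6  2.8  1.8] w 59.8 t 44.0 -> cm [-0.11  0.79  0.19] twist 0.0
```

```bash

python3 -m creep '{"linear":[[0,0,0.1],[0,0.1,0.2],[0,0.2,0.2],[0,0.3,0.2],[0,0.4,0.2]],"twist":[0,0,0,0,0]}'
python3 -m creep '{"linear":[[-0.1,0.1,0],[-0.1,0.2,0],[-0.1,0.3,0],[-0.1,0.4,0],[-0.1,0.5,0]],"twist":[0,0,0,0,0]}'
python3 d.py 484.9 264.6 62 6.4
python3 - <<'E'
from h import *
im=imaging.get_image("wrist"); cv2.imwrite("pics/l2.png",im)
E
```

```text
clock: 44.45
eef_pos: [485.7, 268.2, 61.8]
eef_rot: [3.141, 0.0, 0.112]
wrist_force: [-1.2, 1.7, -0.4]
width: 60.1
clock: 44.95
eef_pos: [485.3, 263.4, 62.0]
eef_rot: [-3.142, 0.0, 0.112]
wrist_force: [-0.6, 2.4, 0.3]
width: 59.8
at [485.3 263.4  62. ] yaw 6.4 f [-0.6  2.4  0.3] w 59.8 t 45.0 -> cm [-0.03 -0.12 -0.  ] twist 0.0
```

```bash

python3 -m creep '{"linear":[[0,0.1,0],[0,0.15,0],[0,0.2,0]],"twist":[0,0,0]}'
python3 -m creep '{"linear":[[0,0.1,0],[0,0.15,0],[0,0.2,0]],"twist":[0,0,0]}'
python3 -m creep '{"linear":[[0,0.1,0],[0,0.1,0]],"twist":[0,0]}'
```

```text
clock: 45.3
eef_pos: [485.3, 261.9, 62.0]
eef_rot: [-3.141, 0.0, 0.112]
wrist_force: [-3.8, 5.1, -0.0]
width: 59.8
clock: 45.6
eef_pos: [484.9, 261.0, 62.0]
eef_rot: [-3.14, 0.001, 0.113]
wrist_force: [-6.6, 10.2, 0.3]
width: 59.8
clock: 45.8
eef_pos: [484.8, 260.6, 62.1]
eef_rot: [-3.139, 0.0, 0.114]
wrist_force: [-6.4, 13.1, -1.5]
width: 60.1
```

```bash

python3 -m creep '{"linear":[[0,-0.5,0],[0,-2,0],[0,-3,-4],[0,-3,-9],[0,-3,-14]],"twist":[0,0,0,0,0]}'
python3 -m creep '{"linear":[[0,4,0],[0,8.5,0],[0,13,0],[0,16,0],[0,16,0]],"twist":[0,0,0,0,0]}'
python3 -m creep '{"linear":[[0,0,0],[0,0,0],[0,0,0]],"twist":[0,0,0]}'
python3 lidpos.py l3 64; python3 - <<'E'
from h import *
a=cv2.imread("pics/l3.png"); im=imaging.get_image("scene"); cv2.imwrite("pics/s6.png",im)
cv2.imwrite("pics/v6.png",np.vstack([a[:300],cv2.resize(im[150:260,380:560],(640,300),interpolation=cv2.INTER_CUBIC)[:300]]))
E
```

```text
clock: 46.3
eef_pos: [481.8, 289.2, 203.6]
eef_rot: [-3.142, 0.001, 0.113]
wrist_force: [0.6, -0.9, -0.5]
width: 59.8
clock: 46.8
eef_pos: [501.3, 125.3, 201.9]
eef_rot: [3.14, 0.0, 0.106]
wrist_force: [0.0, -0.2, 0.2]
width: 60.0
clock: 47.1
eef_pos: [500.2, 130.6, 202.0]
eef_rot: [-3.141, 0.0, 0.114]
wrist_force: [-1.1, 0.7, -0.6]
width: 59.8
px (0, 263, 12, 29) 132 world 157.2 26.3 r 16.9 caddy [-352.2 -204.3]
px (473, 84, 40, 53) 264 world 666.9 262.0 r 24.8 caddy [180.5 -26.9]
px (248, 82, 142, 146) 16114 world 493.7 196.4 r 64.3 caddy [  1.1 -72.7]
px (401, 56, 18, 185) 170 world 582.3 210.2 r 91.7 caddy [ 90.7 -68.9]
px (506, 42, 134, 142) 7493 world 718.0 256.1 r 64.7 caddy [230.6 -38.5]
```

View pics/v6.png

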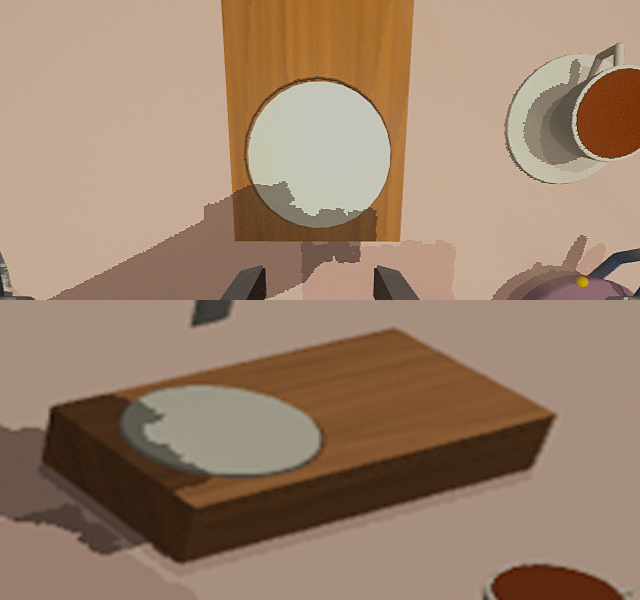

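```bash
python3 - <<'E'
from h import *
im=imaging.get_image("top"); cv2.imwrite("pics/top6.png",im); K,T=info("top"); hsv=cv2.cvtColor(im,cv2.COLOR_BGR2HSV)
m=cv2.inRange(hsv,(95,80,20),(125,255,255)); k=np.zeros_like(m);k[235:320,375:440]=m[235:320,375:440]
h=cv2.convexHull(max(cv2.findContours(k,cv2.RETR_EXTERNAL,cv2.CHAIN_APPROX_NONE)[0],key=cv2.contourArea)); q=np.zeros_like(m); cv2.drawContours(q,[h],-1,255,-1)
n=cv2.morphologyEx(cv2.inRange(hsv,(0,0,30),(180,55,255))&q,cv2.MORPH_OPEN,np.ones((5,5),np.uint8))
c=max(cv2.findContours(n,cv2.RETR_EXTERNAL,cv2.CHAIN_APPROX_NONE)[0],key=cv2.contourArea)
a=cv2.minAreaRect(ray(h.reshape(-1,2),6,K,T)[:,:2].astype(np.float32)); b=cv2.minAreaRect(ray(c.reshape(-1,2),8,K,T)[:,:2].astype(np.float32)); print("rest",a,"pan",b)
if np.hypot(a[0][0]-b[0][0],a[0][1]-b[0][1])<30: s=get_obs(); print(s["clock"],np.round(s["wrist_force"],1)); print(arm.sign_off())
E
```

```text
rest ((457.3986511230469, -402.95989990234375), (162.85311889648438, 113.58380126953125), 0.8465012907981873) pan ((460.8702392578125, -400.1726379394531), (56.70206069946289, 88.88689422607422), 70.32295989990234)
47.25 [-0.8  0.3 -0.4]
the job is handed in; nothing more can be done
None
```

The job is handed in after 47 s of robot time, and my last checks showed every condition met; the interface gave no verdict.

- **Sugar:** I pushed the lid clear with two fingers, then scooped all three lumps from the tin. I poured them by easing the grip until the scoop tipped. The wrist camera found all three inside the well just before I closed the lid.
- **Scoop:** after I set it down it turned up about 44 mm off the middle of the rest, probably the announced knock. I gripped it again and moved it back. It now lies flat, about 5 mm from the middle by both the wrist and top cameras.
- **Lid:** it has dropped into its seat and looks level, about 3 mm off centre, with 6 mm allowed. The push force rose to 13 N as it met the far wall of the seat.
- **Bystanders:** I saw no contact with the teapot, tea carton or cup. I did not measure their positions at the end.

The top and wrist cameras disagreed by about 4 to 9 mm on fixed items, the caddy's seat most of all. I relied on the wrist camera because it was closer. No final check failed.

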